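Seat the correction weight in the balanced rotor

ROBOT

A 6-joint arm with a two-finger parallel gripper is mounted at the origin on the work surface. World frame = base frame: x ahead of the robot, y to its left, z up, the work surface at z = 0. Lengths are in m, angles in degrees, forces in N, time in s.
With the tool pointing down it reaches from about 0.35 to 0.875 m from the base axis. Payload 4.2 kg.
Tool frame: the origin (TCP) lies on the centre line of the jaws, within the pads' length; the fingertips stand 19 mm ahead of it and the grasp point (between the pads) is the TCP; x points along the fingers, y is the direction in which the jaws open and shut, and the axes are right-handed (so a half turn about x gives the same grasp; the last joint's range is limited). The gripper opens to 87 mm and grips with 3 to 60 N. Pads are 19 mm wide; open, the fingers measure 117 mm over their backs; the gripper's body (75 mm by 190 mm) begins 51 mm behind the grasp point.
Start: joints at [-62.132, 22.042, 0.453, 0, -68.411, -14.817], TCP at [0.141, -0.609, 0.242] pointing down, gripper open.
Joint ranges: [-179.83, 179.83], [-69.29, 118.12], [-61.27, 80.66], [-181.25, 117.63], [-171.15, -9.14], [-177.46, 177.46]. Speed limits (degrees/s): [159.86, 159.86, 180, 180, 180, 180].

INTERFACE

Orientations are given as a 3x3 rotation matrix whose columns are the frame's x, y, z axes.
In Python, from station import r, viewer, job, spotter gives the robot as it stands.
- The arm moves only by the tool play_rows, never from a script. Its argument "commands" is a list of rows, each an object of numbers: "fingers": the gripper command: -1 is fully open, 1 is shut, values between are in proportion; "tx", "ty", "tz": the shift along the tool's x, y, z normalised to -1 to 1, where 1 is 750 mm; "ax", "ay", "az": the turn, a rotation vector about the tool's x, y, z normalised to -1 to 1, where 1 is pi rad. In form: [{"fingers": .., "tx": .., "ty": .., "tz": .., "ax": .., "ay": .., "az": ..}, ...]. A call has 1 to 5 rows; each row is the pose to reach, as a shift and turn from the pose commanded when the call began, along the tool's axes at that moment, turning the shorter way round; what a row does not reach only later rows make up. A row lasts 1/12 s, in which the tool goes at most 41.7 mm and 7.16 degrees, less where a joint would pass 70% of its speed; a pose out of reach is approached as far as the arm can. A call with a number of a shift or a turn outside -1 to 1 is refused whole. A call with a gripper value outside its range is refused whole. The fingers move at their own pace and stop on an object; the grip force is fixed at half the most. Time passes only in rows, so rows that repeat a pose let the fingers close. It gives the time, the measured TCP pose, the force and the opening at its end, in the units of the state.
- r.sense(): the state, without advancing time (a new reading comes with each control period).
- viewer.capture(name): name is "scene" or "top"; returns a dict with "image" (400x640x3 uint8, red, green, blue), "fx", "fy", "cx", "cy" (pixels), "R" (3x3) and "t" (3): a world point X has camera coordinates R X + t. Camera axes: x right, y down, z forward; pixel columns grow to the right and rows downward; lengths in m; the calibration is good to about 2 mm. A picture is of the moment at which its call begins. There is no depth.
- job.finish_job(): hands the job in, once; it reports no verdict.
Trained networks look in a picture, given as the dict that the camera call returned (one of the last four; its "shot" number tells which), for a name from the list of things; names that differ only in an ending like _2 or _b are one class to them, and where a whole thing is asked for, a point or a joint stands for the part that bears it (a point fixed in the world has none). Each returns a list of dicts, best first, with "score" (0 to 1); they miss things now and then, are a little off and sometimes report something else, mostly with a low value. They report only what shows in the picture. A call takes as long as a camera call.
- spotter.find_in(name, picture): "uv" ([column, row] in pixels, amid what is visible of it).
- spotter.silhouettes(name, picture): "region" (400x640 bool, what is visible of it) and "uv" ([column, row] in pixels, amid what is visible of it).
The state is a dict: "time_s": time; "joints": joint angles; "joint_velocities": joint speeds; "effort": joint torques, N m; "tcp_pos": TCP position; "ee_rot": TCP orientation; "wrist_force": force on the tool from outside, world axes, zero at the start; "moment": the same for the moment, N m; "gripper_width": opening from 0.0 (shut) to 1.0 (fully open).
Only numpy, scipy, OpenCV 4.12 (cv2) and the standard library are available. Lean on these libraries where they do the work, as an engineer would, in place of code of your own. Each camera call takes 0.05 s, during which the arm holds its last target. There are 200 camera calls.

TASK

Turn the rotor in its sprung balancing stand with a light fingertip on the rim until the pocket hidden underneath faces straight up, and let it come to rest there. Then take the tall slim steel plug from the wooden board, lower it gently into the pocket until it sits fully home, and let go with the pocket still on top. Never press hard on the rotor (the sprung bearings bear at most 15 N), and leave everything else where it is.

Things in the scene. Friction and masses are not known exactly. Their poses are not given: they have to be found in the camera images.
- rotor: aluminium rotor on a level axle: round rim 140 mm across, 36 mm wide, off-centre (65 to 75 mm from the axle, it is not known where), a 72 mm hub on its +y side. Origin on the axle at mid-rim; y along the axle, z to the pocket (up when it is on top). Turns about y both ways without stops, with 0.07 N m of drag; stays where left. A shut fingertip pressed on the rim with 3 to 7 N carries it along
- pocket (a point): centre of the mouth of the rotor's only pocket, a square steel socket on the hub beside the rim: 33.5 mm along +y from mid-rim, mouth 66 mm from the axle (the rim beside it stands up to 9 mm higher). Axes as the rotor's: z points out of the mouth. Inside 23 x 23 mm, 25 mm deep, walls 4 mm. Out of sight under the rotor at the start
- stand: grey fixed stand: foot 150 x 200 x 15 mm, bearing blocks 52 mm to -y and 77 mm to +y of mid-rim, tops 122 mm above the bench; axle 105 mm above the bench, along its y. Origin on the bench under mid-rim. The bearings are sprung: pressed down, the rotor sinks 1 mm per 6 N and comes back; level, it does not give. More than 15 N from the robot harms them
- weight: the tall slim steel plug among the three standing on the wooden board: a round bar 20 mm in diameter, 50 mm tall, 0.11 kg, foot chamfered 2 mm. Origin at the centre of its foot, z up along it. Seated in the pocket it stands 25 mm out of the mouth, so it is to be held by its upper 25 mm
- board: fixed wooden board 100 x 210 x 12 mm, on which the three steel plugs stand in a row along its y, 68 mm apart, in any order. Origin at the centre of its underside
- disc_weight: bystander: short wide steel plug on the board, 34 mm in diameter, 26 mm tall
- stub_weight: bystander: short steel plug on the board, 26 mm in diameter, 34 mm tall
- screwdriver: bystander: screwdriver 170 mm long lying on the bench between board and stand
- ball_valve: bystander: steel ball valve body 70 mm long, 66 mm tall, further back in the middle
- hex_key: bystander: black L-shaped hex key 110 x 30 mm lying at the back
- tin: bystander: yellow tin 64 mm in diameter, 50 mm tall, near the robot on its left
- hammer: bystander: hammer lying at the back left

How it is judged (in metres and radians):
On the way, in this order (a step that is already met when the one before it is completed fails the run):
1. the pocket faces up (within 0.15 rad) and the rotor is at rest, the weight not yet in it (angle between pocket's own z axis and vertical below 0.15 rad and angular speed of rotor below 0.1 rad/s and distance between weight and pocket above 0.08 m), for 0.3 s.
2. the weight sits fully home in the pocket (horizontal distance between weight and pocket below 0.016 m and z of weight in the frame of pocket between -0.03 and -0.021 m and angle between the z axis of weight and the z axis of pocket, either way round below 0.2 rad), for 0.2 s.
At the end, for the whole second after the job is handed in: the tall slim plug stands in the pocket with its foot on the pocket's floor (21 to 30 mm below the mouth, in line within 0.2 rad), the pocket faces up within 0.2 rad, and rotor and weight are at rest (all of step 2 and angle between pocket's own z axis and vertical below 0.2 rad and linear speed of weight below 0.02 m/s and angular speed of rotor below 0.1 rad/s); the robot touches nothing.
It fails at once if the robot presses on the rotor with more than 15 N (contact force between any of the arm, the fingers and rotor above 15 N).
It fails at once if the weight is pressed or dropped onto the rotor with more than 20 N (contact force between weight and rotor above 20 N).
It fails at once if another thing on the bench is moved by more than 25 mm (distance of any of disc_weight, stub_weight, screwdriver, ball_valve, hex_key, tin, hammer from where it was at the start of the episode above 0.025 m).
It also fails if it takes over 72 s, if anything falls off the work surface, if the arm or the gripper's body presses on something with over 40 N, if the wrist force passes 120 N, or if a joint passes its speed limit or range.

## Working session

There is one attempt and no reset: what is moved stays moved. The work goes in short steps, Python scripts to look and compute and a tool call to move; the robot and the scene stay as the last step left them, time stands still between calls to the robot, and variables do not carry over. Pictures are saved under pics/ and viewed, about 8 in all and at most 12, crops included, and the job is handed in when it is done.

Besides the shell and the picture viewer there is one more tool, called as a command line: name --argument value ..., lists and objects as JSON in quotes. play_rows: Moves the arm, as the interface text tells. Its arguments: {"type":"object","properties":{"commands":{"type":"array"}},"required":["commands"]}

```bash
mkdir -p pics; ls
cat > h.py <<'E'
import numpy as np, cv2
from station import r, viewer, job, spotter
def ray(p,uv):
    R=np.array(p["R"]);t=np.array(p["t"])
    d=R.T@np.array([(uv[0]-p["cx"])/p["fx"],(uv[1]-p["cy"])/p["fy"],1.]);return -R.T@t,d
def atz(p,uv,z):
    c,d=ray(p,uv);return c+d*(z-c[2])/d[2]
def proj(p,X):
    q=np.array(p["R"])@np.array(X)+np.array(p["t"]);return [p["fx"]*q[0]/q[2]+p["cx"],p["fy"]*q[1]/q[2]+p["cy"]]
def tri(p1,u1,p2,u2):
    c1,d1=ray(p1,u1);c2,d2=ray(p2,u2)
    s=np.linalg.lstsq(np.c_[d1,-d2],c2-c1,rcond=None)[0]
    a=c1+s[0]*d1;b=c2+s[1]*d2;return (a+b)/2,np.linalg.norm(a-b)
def save(p,n): cv2.imwrite("pics/"+n,cv2.cvtColor(p["image"],cv2.COLOR_RGB2BGR))
E
python3 - <<'E'
from h import *
np.set_printoptions(precision=4,suppress=True)
for c in("scene","top"):
    p=viewer.capture(c);save(p,c+"0.png");C=ray(p,(320,200));print(c,p["fx"],C)
    for n in("rotor","pocket","stand","weight","board","disc_weight","stub_weight","screwdriver"):
        o=spotter.find_in(n,p);print(n,[(np.round(a["uv"]),round(a["score"],2),atz(p,a["uv"],.03)[:2]) for a in o[:3]])
s=r.sense();print(s)
E
```

```text
pics
scene 412.6812897525894 (array([1.0181, 0.2975, 0.8468]), array([-0.5395, -0.3144, -0.7811]))
rotor [(array([403., 229.]), 0.65, array([0.4292, 0.1851]))]
pocket [(array([326., 206.]), 0.68, array([ 0.4628, -0.0093])), (array([402., 231.]), 0.56, array([0.4361, 0.186 ]))]
stand [(array([399., 252.]), 0.58, array([0.4935, 0.2032])), (array([266., 194.]), 0.49, array([ 0.5067, -0.1624]))]
weight []
board [(array([263., 190.]), 0.96, array([ 0.5001, -0.1736]))]
disc_weight [(array([243., 174.]), 0.62, array([ 0.4801, -0.2535]))]
stub_weight [(array([263., 183.]), 0.41, array([ 0.4816, -0.188 ]))]
screwdriver [(array([324., 208.]), 0.59, array([ 0.4717, -0.0094]))]
top 461.4999331959073 (array([0.2679, 0.0232, 1.3503]), array([ 0.1877,  0.0131, -0.9823]))
rotor [(array([262., 199.]), 0.84, array([0.5118, 0.2099]))]
pocket [(array([263., 201.]), 0.76, array([0.5059, 0.2049]))]
stand [(array([268., 203.]), 0.68, array([0.5004, 0.1901]))]
weight []
board [(array([392., 218.]), 0.94, array([ 0.4837, -0.171 ])), (array([212., 272.]), 0.5, array([0.292 , 0.3312]))]
disc_weight []
stub_weight [(array([401., 217.]), 0.38, array([ 0.4861, -0.1969]))]
screwdriver [(array([336., 224.]), 0.59, array([ 0.4524, -0.0104]))]
{'time_s': 0.9, 'joints': array([-62.1299,  22.0413,   0.453 ,  -0.0011, -68.4125, -14.8185]), 'joint_velocities': array([ 0.0779,  0.0167, -0.0082, -0.0016,  0.0358, -0.1005]), 'effort': array([ -0.0004, -39.0452,  18.7623,   4.2244,   0.0155,  -0.    ]), 'tcp_pos': array([ 0.1412, -0.6088,  0.2416]), 'ee_rot': array([[ 0.    , -0.2258,  0.9742],
       [ 0.    ,  0.9742,  0.2258],
       [-1.    ,  0.    ,  0.    ]]), 'wrist_force': array([-0.6254, -0.2276,  0.1552]), 'moment': array([-0.028 ,  0.0054, -0.0172]), 'gripper_width': 1.0014057897834825}
```

Run:
```python
import cv2,numpy as np
a=cv2.imread("pics/scene0.png")[100:350,180:500];b=cv2.imread("pics/top0.png")[140:290,200:440]
a=cv2.resize(a,(800,625),interpolation=3);b=cv2.resize(b,(800,500),interpolation=3)
cv2.imwrite("pics/a.png",cv2.resize(a,(768,600)));cv2.imwrite("pics/b.png",b)
```

```text
(no output)
```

View pics/a.png

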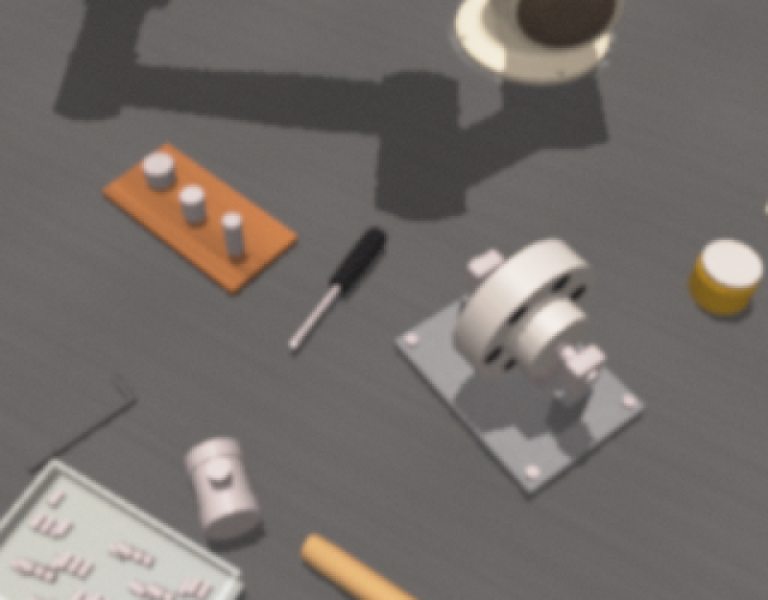

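View pics/b.png

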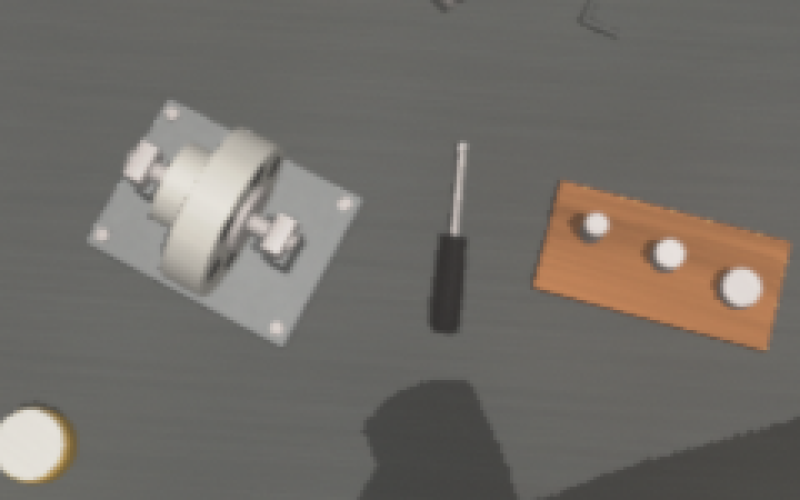

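```bash
cat >> h.py <<'E'
np.set_printoptions(precision=4,suppress=True)
E
python3 - <<'E'
from h import *
ps=viewer.capture("scene");pt=viewer.capture("top")
A=lambda u,v:(180+u/2.4,100+v/2.4)
B=lambda u,v:(200+u/3.3333,140+v/3.3333)
print("top corners");K=[atz(pt,B(*q),.015)for q in((172,98),(362,200),(284,346),(88,240))]
for k in K:print(k)
c=np.mean(K,0);d1=(K[0]-K[1]+K[3]-K[2])/2;d2=(K[0]-K[3]+K[1]-K[2])/2
print("centre",c,np.linalg.norm(d1),np.degrees(np.arctan2(d1[1],d1[0])),np.linalg.norm(d2),np.degrees(np.arctan2(d2[1],d2[0])))
print("screws",np.mean([atz(pt,B(*q),.018)for q in((171,111),(345,203),(277,328),(101,233))],0))
print("scene corners");
for q in((395,345),(530,493),(645,405)):print(atz(ps,A(*q),.015))
for a,b in(((141,157),(582,357)),((281,229),(486,262))):print("block",tri(pt,B(*a),ps,A(*b)),atz(pt,B(*a),.122))
for n,a,b,z in(("slim",(596,224),(232,218),.062),("stub",(670,253),(192,194),.046),("disc",(741,287),(158,161),.038)):
    print(n,tri(pt,B(*a),ps,A(*b)),atz(pt,B(*a),z),atz(ps,A(*b),z))
E
```

```text
top corners
[0.6011 0.2515 0.015 ]
[0.5206 0.0744 0.015 ]
[0.3873 0.1319 0.015 ]
[0.4675 0.3119 0.015 ]
centre [0.4941 0.1924 0.015 ] 0.19578977026433003 65.7780314052011 0.14591661445222107 -23.839972521448217
screws [0.4952 0.1948 0.018 ]
scene corners
[0.5288 0.0804 0.015 ]
[0.6052 0.2584 0.015 ]
[0.4677 0.3172 0.015 ]
block (array([0.5226, 0.2527, 0.1242]), np.float64(0.000482713200541885)) [0.523  0.2534 0.122 ]
block (array([0.471 , 0.1359, 0.1227]), np.float64(0.004492846980549378)) [0.4718 0.1339 0.122 ]
slim (array([ 0.5052, -0.1267,  0.0614]), np.float64(0.0014227504282368322)) [ 0.5054 -0.1273  0.062 ] [ 0.5054 -0.1257  0.062 ]
stub (array([ 0.4876, -0.1929,  0.0435]), np.float64(0.0023617082600270534)) [ 0.4878 -0.1935  0.046 ] [ 0.4889 -0.1902  0.046 ]
disc (array([ 0.4637, -0.2561,  0.039 ]), np.float64(0.0008618624943935568)) [ 0.464  -0.2567  0.038 ] [ 0.4629 -0.2563  0.038 ]
```

```bash
cat >> h.py <<'E'
from scipy.spatial.transform import Rotation as Ro
TH=np.radians(66.0); YH=np.array([np.cos(TH),np.sin(TH),0]); XH=np.array([np.sin(TH),-np.cos(TH),0]); ZH=np.array([0,0,1.])
O=np.array([0.4917,0.1823,0.105])
def orient(phi=0):
    f=np.radians(phi);u=np.sin(f)*XH+np.cos(f)*ZH;t=np.cos(f)*XH-np.sin(f)*ZH
    return np.c_[-u,-t,YH]
def row(p,R,s=None):
    s=s or r.sense();E=np.array(s["ee_rot"]);d=E.T@(np.array(p)-s["tcp_pos"])/.75
    a=Ro.from_matrix(E.T@R).as_rotvec()/np.pi
    print("t%.4f,%.4f,%.4f a%.4f,%.4f,%.4f rows"%(*d,*a),np.linalg.norm(d)*750/41.7,np.linalg.norm(a)*180/7.16);return d,a
def arc(phi,rho,y): f=np.radians(phi);return O+rho*(np.sin(f)*XH+np.cos(f)*ZH)+y*YH
def st():
    s=r.sense();w=s["wrist_force"];p=s["tcp_pos"];q=p-O
    phi=np.degrees(np.arctan2(-s["ee_rot"][:,0]@XH,-s["ee_rot"][:,0]@ZH))
    print("t",s["time_s"],"tcp",p,"F",w,"Fx,y,z stand",w@XH,w@YH,w[2],"rel",q@XH,q@YH,q[2],"phi",phi,"g",s["gripper_width"]);return s
E
python3 - <<'E'
from h import *
s=st()
row([.45,-.2,.30],orient(0)); row(arc(20,.12,-4e-3),orient(20))
E
```

```text
t 1.0 tcp [ 0.1412 -0.6088  0.2416] F [-0.2362 -0.005  -0.4981] Fx,y,z stand -0.21371236203634503 -0.10059485811602488 -0.498064406837452 rel 0.0015672375989317366 -0.8653228075941182 0.13656891521864462 phi -0.003611194921386904 g 1.001155697893218
t-0.0779,0.4380,0.5243 a-0.2941,-0.0000,0.0000 rows 12.366890439842633 7.394808591010892
t0.0317,0.8848,0.7340 a-0.2911,0.0513,0.1031 rows 20.684784092788725 7.86922253013331
```

play_rows --commands '[{"fingers":1,"tx":-0.03,"ty":0.166,"tz":0.2},{"fingers":1,"tx":-0.03,"ty":0.166,"tz":0.2},{"fingers":1,"tx":-0.03,"ty":0.166,"tz":0.2},{"fingers":1,"tx":-0.03,"ty":0.166,"tz":0.2},{"fingers":1,"tx":-0.03,"ty":0.166,"tz":0.2}]'

```text
$.commands[0]: bad value
```

play_rows --commands '[{"fingers":1,"tx":-0.03,"ty":0.166,"tz":0.2},{"fingers":1,"tx":-0.03,"ty":0.166,"tz":0.2},{"fingers":1,"tx":-0.03,"ty":0.166,"tz":0.2},{"fingers":1,"tx":-0.03,"ty":0.166,"tz":0.2},{"fingers":1,"tx":-0.03,"ty":0.166,"tz":0.2}]'

```text
$.commands[0]: bad value
```

play_rows --commands '[{"fingers":1,"tx":-0.02,"ty":0.1,"tz":0.12,"ax":-0.147},{"fingers":1,"tx":-0.02,"ty":0.1,"tz":0.12,"ax":-0.147},{"fingers":1,"tx":-0.02,"ty":0.1,"tz":0.12,"ax":-0.147},{"fingers":1,"tx":-0.02,"ty":0.1,"tz":0.12,"ax":-0.147},{"fingers":1,"tx":-0.02,"ty":0.1,"tz":0.12,"ax":-0.147}]'

```text
$.commands[0]: bad value
```

Run:
```python
from h import *
s=st()
row(arc(20,.13,-4e-3),orient(20))
```

```text
t 1.0 tcp [ 0.1412 -0.6088  0.2416] F [-0.2362 -0.005  -0.4981] Fx,y,z stand -0.21371236203634503 -0.10059485811602488 -0.498064406837452 rel 0.0015672375989317366 -0.8653228075941182 0.13656891521864462 phi -0.003611194921386904 g 1.001155697893218
t0.0192,0.8821,0.7376 a-0.2911,0.0513,0.1031 rows 20.68370845094201 7.86922253013331
```

play_rows --commands '[{"fingers":1,"tx":-0.03,"ty":0.166,"tz":0.2,"ax":0,"ay":0,"az":0},{"fingers":1,"tx":-0.03,"ty":0.166,"tz":0.2,"ax":0,"ay":0,"az":0},{"fingers":1,"tx":-0.03,"ty":0.166,"tz":0.2,"ax":0,"ay":0,"az":0},{"fingers":1,"tx":-0.03,"ty":0.166,"tz":0.2,"ax":0,"ay":0,"az":0},{"fingers":1,"tx":-0.03,"ty":0.166,"tz":0.2,"ax":0,"ay":0,"az":0}]'

```text
time_s: 1.42
tcp_pos: [0.2604, -0.4515, 0.2647]
ee_rot: [[0.001, -0.227, 0.974], [-0.0, 0.974, 0.227], [-1.0, -0.001, 0.001]]
wrist_force: [1.6, -0.3, 0.5]
gripper_width: 0.704
```

play_rows --commands '[{"fingers":1,"tx":-0.03,"ty":0.166,"tz":0.2,"ax":0,"ay":0,"az":0},{"fingers":1,"tx":-0.03,"ty":0.166,"tz":0.2,"ax":0,"ay":0,"az":0},{"fingers":1,"tx":-0.03,"ty":0.166,"tz":0.2,"ax":0,"ay":0,"az":0},{"fingers":1,"tx":-0.03,"ty":0.166,"tz":0.2,"ax":0,"ay":0,"az":0},{"fingers":1,"tx":-0.03,"ty":0.166,"tz":0.2,"ax":0,"ay":0,"az":0}]'

```text
time_s: 1.83
tcp_pos: [0.3786, -0.2962, 0.2875]
ee_rot: [[0.002, -0.227, 0.974], [-0.0, 0.974, 0.228], [-1.0, -0.001, 0.002]]
wrist_force: [-0.2, -0.8, 0.1]
gripper_width: 0.328
```

play_rows --commands '[{"fingers":1,"tx":-0.02,"ty":0.1,"tz":0.12,"ax":-0.147,"ay":0,"az":0},{"fingers":1,"tx":-0.02,"ty":0.1,"tz":0.12,"ax":-0.147,"ay":0,"az":0},{"fingers":1,"tx":-0.02,"ty":0.1,"tz":0.12,"ax":-0.147,"ay":0,"az":0},{"fingers":1,"tx":-0.02,"ty":0.1,"tz":0.12,"ax":-0.147,"ay":0,"az":0},{"fingers":1,"tx":-0.02,"ty":0.1,"tz":0.12,"ax":-0.147,"ay":0,"az":0}]'

```text
time_s: 2.25
tcp_pos: [0.449, -0.2036, 0.3018]
ee_rot: [[0.001, -0.64, 0.768], [-0.0, 0.768, 0.64], [-1.0, -0.0, 0.0]]
wrist_force: [-0.2, -0.3, -0.3]
gripper_width: 0.019
```

Run:
```python
from h import *
s=st()
row(arc(20,.13,-4e-3),orient(20))
```

```text
t 2.25 tcp [ 0.449  -0.2036  0.3018] F [-0.1857 -0.2556 -0.3378] Fx,y,z stand -0.06568237763807637 -0.3089788576452044 -0.33783741918648136 rel 0.1179737526101063 -0.36988038877120644 0.19683482852145623 phi -0.03747375269380606 g 0.01857125758218275
t0.0996,0.3034,0.3944 a-0.1441,0.0255,0.1093 rows 9.12685604138393 4.591844889551803
```

play_rows --commands '[{"fingers":1,"tx":0.02,"ty":0.15,"tz":0.2,"ax":-0.144,"ay":0.0255,"az":0.109},{"fingers":1,"tx":0.02,"ty":0.15,"tz":0.2,"ax":-0.144,"ay":0.0255,"az":0.109},{"fingers":1,"tx":0.02,"ty":0.15,"tz":0.2,"ax":-0.144,"ay":0.0255,"az":0.109},{"fingers":1,"tx":0.02,"ty":0.15,"tz":0.2,"ax":-0.144,"ay":0.0255,"az":0.109},{"fingers":1,"tx":0.02,"ty":0.15,"tz":0.2,"ax":-0.144,"ay":0.0255,"az":0.109}]'

```text
time_s: 2.67
tcp_pos: [0.4928, -0.0206, 0.2857]
ee_rot: [[-0.315, -0.856, 0.41], [0.142, 0.384, 0.912], [-0.938, 0.346, 0.0]]
wrist_force: [0.9, -0.2, 0.2]
gripper_width: 0.007
```

Run:
```python
from h import *
s=st()
row(arc(20,.115,-4e-3),orient(20))
```

```text
t 2.6667 tcp [ 0.4928 -0.0206  0.2857] F [ 0.9285 -0.1577  0.1786] Fx,y,z stand 0.9124171434116181 0.2335786662683015 0.17856843373559317 rel 0.08352476190074383 -0.18487837575584198 0.18065701942656986 phi 20.217316621919107 g 0.00731355899991588
t0.1115,0.0225,0.2410 a-0.0009,0.0004,-0.0012 rows 4.792541255111706 0.039568423932066214
```

```bash
cat > fit.py <<'E'
from h import *
from scipy.optimize import minimize
def mask(p,o,ex,ez,box=None):
    m=np.zeros((400*4,640*4),np.uint8)
    a=np.linspace(0,2*np.pi,60,endpoint=False)
    for (R,y0,y1,cx,cz) in((.070,-.018,.018,ex,ez),(.036,.018,.049,0,0)):
        pts=np.array([proj(p,o+y*YH+(cx+R*np.cos(t))*XH+(cz+R*np.sin(t))*ZH) for y in(y0,y1) for t in a])
        h=cv2.convexHull(((pts+.5)*4).astype(np.float32)).astype(np.int32);cv2.fillPoly(m,[h],255)
    return cv2.resize(m,(640,400),interpolation=cv2.INTER_AREA)/255.
if __name__=="__main__":
    P=[];
    for c in("scene","top"):
        p=viewer.capture(c);o=spotter.silhouettes("rotor",p);print(c,[(x["score"],x["uv"],x["region"].sum()) for x in o[:3]])
        P.append((p,o[0]["region"].astype(float)))
        im=p["image"].copy();cs,_=cv2.findContours(o[0]["region"].astype(np.uint8),0,1);cv2.drawContours(im,cs,-1,(255,0,0),1)
        u,v=map(int,proj(p,O));im=im[v-50:v+50,u-66:u+67];cv2.imwrite("pics/sil_%s.png"%c,cv2.resize(im[...,::-1],None,fx=4,fy=4,interpolation=cv2.INTER_CUBIC))
    def cost(q,each=0):
        o=O+q[0]/1e3*XH+q[1]/1e3*YH;e=q[2:]/1e3
        l=[np.abs(mask(p,o,*e)-g).sum() for p,g in P];return l if each else sum(l)
    best=[]
    for al in range(0,360,45):
        x0=np.array([0,0,5*np.cos(np.radians(al)),5*np.sin(np.radians(al))]);
        best.append((cost(x0),al))
    print(best)
    b=min(best)[1];x0=np.array([0,0,5*np.cos(np.radians(b)),5*np.sin(np.radians(b))])
    s=minimize(cost,x0,method="Nelder-Mead",options=dict(initial_simplex=x0+np.vstack([np.zeros(4),3*np.eye(4)])));print(s.x,s.fun,cost(s.x,1))
E
python3 fit.py
python3 - <<'E'
import cv2,numpy as np
cv2.imwrite("pics/c.png",cv2.resize(np.vstack([cv2.imread("pics/sil_%s.png"%c) for c in("scene","top")]),None,fx=.75,fy=.75))
E
```

```text
scene [(0.92, [399.7, 231.5], np.int64(2596))]
top [(0.88, [260.8, 202.7], np.int64(951))]
[(np.float64(1001.2392156862745), 0), (np.float64(919.592156862745), 45), (np.float64(783.9333333333334), 90), (np.float64(705.9725490196079), 135), (np.float64(632.6588235294117), 180), (np.float64(664.3529411764706), 225), (np.float64(830.2), 270), (np.float64(961.7058823529412), 315)]
[-0.5467  2.1927 -3.5982  0.1381] 544.2078431372549 [np.float64(168.58823529411762), np.float64(375.61960784313726)]
```

View pics/c.png

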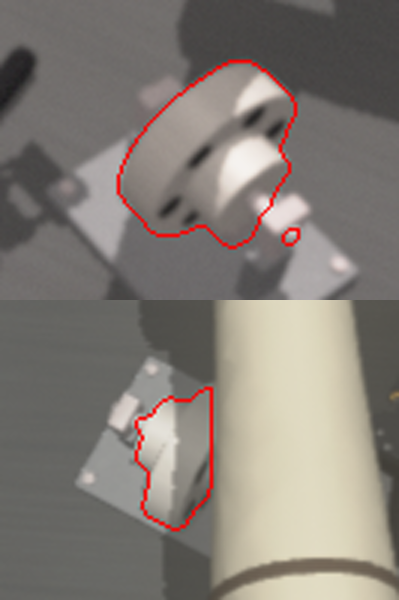

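play_rows --commands '[{"fingers":1,"tx":0.11,"ty":0.0225,"tz":0.241,"ax":0,"ay":0,"az":0},{"fingers":1,"tx":0.11,"ty":0.0225,"tz":0.241,"ax":0,"ay":0,"az":0},{"fingers":1,"tx":0.11,"ty":0.0225,"tz":0.241,"ax":0,"ay":0,"az":0},{"fingers":1,"tx":0.11,"ty":0.0225,"tz":0.241,"ax":0,"ay":0,"az":0},{"fingers":1,"tx":0.11,"ty":0.0225,"tz":0.241,"ax":0,"ay":0,"az":0}]'

```text
time_s: 3.28
tcp_pos: [0.5261, 0.1602, 0.2146]
ee_rot: [[-0.31, -0.855, 0.415], [0.141, 0.39, 0.91], [-0.94, 0.341, -0.0]]
wrist_force: [1.8, -0.4, 0.1]
gripper_width: 0.002
```

play_rows --commands '[{"fingers":1,"tx":0.01,"ty":0,"tz":0,"ax":0,"ay":0,"az":0},{"fingers":1,"tx":0.02,"ty":0,"tz":0,"ax":0,"ay":0,"az":0},{"fingers":1,"tx":0.03,"ty":0,"tz":0,"ax":0,"ay":0,"az":0},{"fingers":1,"tx":0.03,"ty":0,"tz":0,"ax":0,"ay":0,"az":0},{"fingers":1,"tx":0.03,"ty":0,"tz":0,"ax":0,"ay":0,"az":0}]'

```text
time_s: 3.7
tcp_pos: [0.5191, 0.1615, 0.194]
ee_rot: [[-0.311, -0.856, 0.413], [0.14, 0.389, 0.911], [-0.94, 0.341, -0.001]]
wrist_force: [0.5, -0.1, -0.1]
gripper_width: 0.01
```

Run:
```python
from h import *
s=st()
row(arc(20,.088,-4e-3),orient(20))
```

```text
t 3.7 tcp [0.5191 0.1615 0.194 ] F [ 0.4523 -0.1016 -0.1004] Fx,y,z stand 0.45454658462291575 0.09113182835950691 -0.10038844726796259 rel 0.03352846663356703 -0.007875532279803286 0.08902482611841213 phi 19.9478076502793 g 0.00998696462256039
t0.0095,0.0015,0.0051 a-0.0023,0.0006,0.0003 rows 0.19611859024474987 0.05956402756772539
```

play_rows --commands '[{"fingers":1,"tx":0.001,"ty":0,"tz":0,"ax":0,"ay":0,"az":0},{"fingers":1,"tx":0.002,"ty":0,"tz":0,"ax":0,"ay":0,"az":0},{"fingers":1,"tx":0.003,"ty":0,"tz":0.002,"ax":0,"ay":0,"az":0},{"fingers":1,"tx":0.004,"ty":0,"tz":0.005,"ax":0,"ay":0,"az":0},{"fingers":1,"tx":0.004,"ty":0,"tz":0.005,"ax":0,"ay":0,"az":0}]'

```text
time_s: 4.12
tcp_pos: [0.52, 0.1672, 0.1907]
ee_rot: [[-0.311, -0.857, 0.411], [0.14, 0.387, 0.911], [-0.94, 0.342, -0.0]]
wrist_force: [0.2, -0.8, -0.1]
gripper_width: 0.009
```

play_rows --commands '[{"fingers":1,"tx":0.0006,"ty":0,"tz":0,"ax":0,"ay":0,"az":0},{"fingers":1,"tx":0.0012,"ty":0,"tz":0,"ax":0,"ay":0,"az":0},{"fingers":1,"tx":0.0018,"ty":0,"tz":0,"ax":0,"ay":0,"az":0},{"fingers":1,"tx":0.0018,"ty":0,"tz":0,"ax":0,"ay":0,"az":0}]'

```text
time_s: 4.45
tcp_pos: [0.5194, 0.1671, 0.1893]
ee_rot: [[-0.312, -0.856, 0.411], [0.14, 0.387, 0.911], [-0.94, 0.342, -0.001]]
wrist_force: [-0.2, -0.8, -0.4]
gripper_width: 0.004
```

play_rows --commands '[{"fingers":1,"tx":0.0007,"ty":0,"tz":0,"ax":0,"ay":0,"az":0},{"fingers":1,"tx":0.0014,"ty":0,"tz":0,"ax":0,"ay":0,"az":0},{"fingers":1,"tx":0.002,"ty":0,"tz":0,"ax":0,"ay":0,"az":0},{"fingers":1,"tx":0.002,"ty":0,"tz":0,"ax":0,"ay":0,"az":0}]'

```text
time_s: 4.78
tcp_pos: [0.5189, 0.1673, 0.1879]
ee_rot: [[-0.312, -0.856, 0.411], [0.14, 0.387, 0.911], [-0.94, 0.342, -0.001]]
wrist_force: [0.9, 1.0, -0.2]
gripper_width: 0.004
```

play_rows --commands '[{"fingers":1,"tx":0.0007,"ty":0,"tz":0,"ax":0,"ay":0,"az":0},{"fingers":1,"tx":0.0014,"ty":0,"tz":0,"ax":0,"ay":0,"az":0},{"fingers":1,"tx":0.002,"ty":0,"tz":0,"ax":0,"ay":0,"az":0},{"fingers":1,"tx":0.002,"ty":0,"tz":0,"ax":0,"ay":0,"az":0}]'

```text
time_s: 5.12
tcp_pos: [0.5184, 0.1675, 0.1865]
ee_rot: [[-0.312, -0.856, 0.411], [0.14, 0.387, 0.911], [-0.94, 0.342, -0.001]]
wrist_force: [-0.6, 0.3, 0.1]
gripper_width: 0.007
```

play_rows --commands '[{"fingers":1,"tx":0.0007,"ty":0,"tz":0,"ax":0,"ay":0,"az":0},{"fingers":1,"tx":0.0014,"ty":0,"tz":0,"ax":0,"ay":0,"az":0},{"fingers":1,"tx":0.002,"ty":0,"tz":0,"ax":0,"ay":0,"az":0},{"fingers":1,"tx":0.002,"ty":0,"tz":0,"ax":0,"ay":0,"az":0}]'

```text
time_s: 5.45
tcp_pos: [0.518, 0.1678, 0.1851]
ee_rot: [[-0.312, -0.856, 0.411], [0.14, 0.387, 0.911], [-0.94, 0.342, -0.001]]
wrist_force: [-0.0, 0.7, -0.4]
gripper_width: 0.004
```

play_rows --commands '[{"fingers":1,"tx":0.0007,"ty":0,"tz":0,"ax":0,"ay":0,"az":0},{"fingers":1,"tx":0.0014,"ty":0,"tz":0,"ax":0,"ay":0,"az":0},{"fingers":1,"tx":0.002,"ty":0,"tz":0,"ax":0,"ay":0,"az":0},{"fingers":1,"tx":0.002,"ty":0,"tz":0,"ax":0,"ay":0,"az":0}]'

```text
time_s: 5.78
tcp_pos: [0.5176, 0.1679, 0.1839]
ee_rot: [[-0.311, -0.857, 0.411], [0.14, 0.387, 0.911], [-0.94, 0.341, -0.0]]
wrist_force: [0.7, 0.4, 0.5]
gripper_width: 0.006
```

play_rows --commands '[{"fingers":1,"tx":0.0006,"ty":0,"tz":0,"ax":0,"ay":0,"az":0},{"fingers":1,"tx":0.0013,"ty":0,"tz":0,"ax":0,"ay":0,"az":0},{"fingers":1,"tx":0.0013,"ty":0,"tz":0,"ax":0,"ay":0,"az":0}]'

```text
time_s: 6.03
tcp_pos: [0.5176, 0.168, 0.1834]
ee_rot: [[-0.311, -0.857, 0.411], [0.14, 0.387, 0.912], [-0.94, 0.341, -0.0]]
wrist_force: [0.9, -0.5, 2.6]
gripper_width: 0.005
```

Run:
```python
from h import *
s=st()
p=viewer.capture("scene");st();save(p,"s1.png")
u,v=map(int,proj(p,O));cv2.imwrite("pics/s1c.png",cv2.resize(p["image"][v-70:v+50,u-80:u+80,::-1],None,fx=4,fy=4,interpolation=cv2.INTER_CUBIC))
```

```text
t 6.0333 tcp [0.5176 0.168  0.1834] F [ 0.8524 -0.4878  2.5768] Fx,y,z stand 0.9771170617688965 -0.09893852599666969 2.576770174454699 rel 0.029494751124647244 -0.002547511574973585 0.07843746564373362 phi 19.923566855238057 g 0.0048129905634685865
t 6.0833 tcp [0.5176 0.168  0.1834] F [ 1.0902 -0.3434  2.7616] Fx,y,z stand 1.1355893492427336 0.1297302964141268 2.76156334027294 rel 0.02946194207999761 -0.0025393765678140817 0.07840422066754955 phi 19.927963710717645 g 0.0041579141092303795
```

View pics/s1c.png

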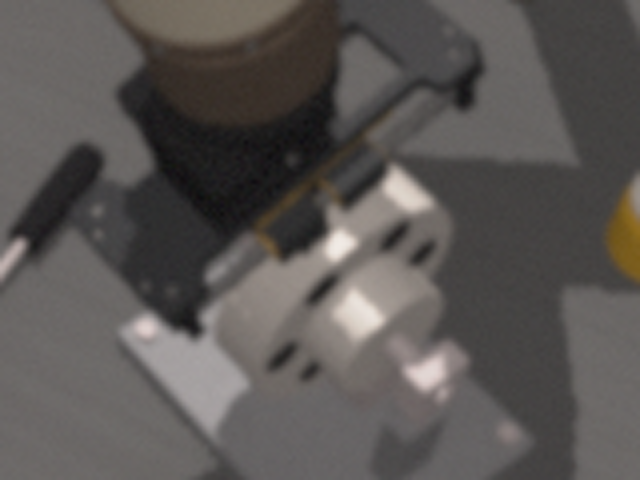

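play_rows --commands '[{"fingers":1,"tx":0.0008,"ty":0,"tz":0,"ax":0,"ay":0,"az":0},{"fingers":1,"tx":0.0009,"ty":0.0039,"tz":0,"ax":0,"ay":0,"az":-0.0111},{"fingers":1,"tx":0.0011,"ty":0.0078,"tz":0,"ax":0,"ay":0,"az":-0.0222},{"fingers":1,"tx":0.0014,"ty":0.0117,"tz":0,"ax":0,"ay":0,"az":-0.0333},{"fingers":1,"tx":0.0019,"ty":0.0156,"tz":0,"ax":0,"ay":0,"az":-0.0444}]'

```text
time_s: 6.5
tcp_pos: [0.5077, 0.1724, 0.1866]
ee_rot: [[-0.186, -0.892, 0.411], [0.084, 0.403, 0.911], [-0.979, 0.204, 0.0]]
wrist_force: [1.1, -2.7, 4.4]
gripper_width: 0.008
```

Run:
```python
from h import *
s=st()
```

```text
t 6.5 tcp [0.5077 0.1724 0.1866] F [ 1.0956 -2.7456  4.4244] Fx,y,z stand 2.1176126872535175 -2.062606485290835 4.42438859261954 rel 0.018641268045567597 -0.0025267545779678914 0.08155909283885825 phi 11.756106392963899 g 0.008169717023735425
```

play_rows --commands '[{"fingers":1,"tx":0.0001,"ty":0.0039,"tz":0,"ax":0,"ay":0,"az":-0.0111},{"fingers":1,"tx":0.0003,"ty":0.0078,"tz":0,"ax":0,"ay":0,"az":-0.0222},{"fingers":1,"tx":0.0006,"ty":0.0117,"tz":0,"ax":0,"ay":0,"az":-0.0333},{"fingers":1,"tx":0.0011,"ty":0.0156,"tz":0,"ax":0,"ay":0,"az":-0.0444},{"fingers":1,"tx":0.0017,"ty":0.0195,"tz":0,"ax":0,"ay":0,"az":-0.0556}]'

```text
time_s: 6.92
tcp_pos: [0.4941, 0.1785, 0.1887]
ee_rot: [[-0.028, -0.911, 0.411], [0.013, 0.411, 0.912], [-1.0, 0.031, 0.0]]
wrist_force: [-0.4, -2.8, 6.8]
gripper_width: 0.001
```

Run:
```python
from h import *
s=st()
```

```text
t 6.9167 tcp [0.4941 0.1785 0.1887] F [-0.443  -2.8234  6.8043] Fx,y,z stand 0.7436548448207929 -2.7594490572639896 6.804328847130474 rel 0.0037563844969602583 -0.0024984647792394826 0.08370473480796316 phi 1.7643494564329625 g 0.000852664339963074
```

play_rows --commands '[{"fingers":1,"tx":-0.0005,"ty":0.0039,"tz":-0.0003,"ax":0,"ay":0,"az":-0.0111},{"fingers":1,"tx":-0.0006,"ty":0.0078,"tz":-0.0005,"ax":0,"ay":0,"az":-0.0222},{"fingers":1,"tx":-0.0004,"ty":0.0117,"tz":-0.0006,"ax":0,"ay":0,"az":-0.0333},{"fingers":1,"tx":-0.0001,"ty":0.0156,"tz":-0.0006,"ax":0,"ay":0,"az":-0.0444},{"fingers":1,"tx":0.0003,"ty":0.0195,"tz":-0.0006,"ax":0,"ay":0,"az":-0.0556}]'

```text
time_s: 7.33
tcp_pos: [0.4803, 0.1845, 0.1887]
ee_rot: [[0.13, -0.902, 0.411], [-0.058, 0.407, 0.912], [-0.99, -0.143, 0.001]]
wrist_force: [-0.5, -1.7, 5.3]
gripper_width: 0.001
```

Run:
```python
from h import *
s=st()
```

```text
t 7.3333 tcp [0.4803 0.1845 0.1887] F [-0.5278 -1.6903  5.2913] Fx,y,z stand 0.2053588911767274 -1.7588360786329318 5.291283652526227 rel -0.011325509499686992 -0.0025831156270156 0.08366239723953865 phi -8.195501857274836 g 0.0014807388545772055
```

play_rows --commands '[{"fingers":1,"tx":0,"ty":0.0039,"tz":-0.0001,"ax":0,"ay":0,"az":-0.0111},{"fingers":1,"tx":0,"ty":0.0078,"tz":-0.0002,"ax":0,"ay":0,"az":-0.0222},{"fingers":1,"tx":0.0002,"ty":0.0117,"tz":-0.0003,"ax":0,"ay":0,"az":-0.0333},{"fingers":1,"tx":0.0005,"ty":0.0156,"tz":-0.0003,"ax":0,"ay":0,"az":-0.0444},{"fingers":1,"tx":0.001,"ty":0.0195,"tz":-0.0003,"ax":0,"ay":0,"az":-0.0556}]'

```text
time_s: 7.75
tcp_pos: [0.4669, 0.1905, 0.1857]
ee_rot: [[0.285, -0.866, 0.411], [-0.128, 0.391, 0.912], [-0.95, -0.312, 0.001]]
wrist_force: [-0.5, -1.9, 4.3]
gripper_width: 0.006
```

play_rows --commands '[{"fingers":1,"tx":0,"ty":0.0039,"tz":0,"ax":0,"ay":0,"az":-0.0111},{"fingers":1,"tx":0,"ty":0.0078,"tz":0,"ax":0,"ay":0,"az":-0.0222},{"fingers":1,"tx":0.0002,"ty":0.0117,"tz":0,"ax":0,"ay":0,"az":-0.0333},{"fingers":1,"tx":0.0005,"ty":0.0156,"tz":0,"ax":0,"ay":0,"az":-0.0444},{"fingers":1,"tx":0.001,"ty":0.0195,"tz":0,"ax":0,"ay":0,"az":-0.0556}]'

```text
time_s: 8.17
tcp_pos: [0.4543, 0.1961, 0.1803]
ee_rot: [[0.431, -0.803, 0.411], [-0.194, 0.363, 0.912], [-0.881, -0.472, 0.001]]
wrist_force: [-2.1, -0.9, 5.8]
gripper_width: 0.005
```

Run:
```python
from h import *
s=st()
```

```text
t 8.1667 tcp [0.4543 0.1961 0.1803] F [-2.1024 -0.9131  5.7628] Fx,y,z stand -1.5492702845890953 -1.6892811913870953 5.762758342904138 rel -0.03981699211341962 -0.0026388342001780144 0.07533650605435187 phi -28.192737669700705 g 0.005181390682210506
```

play_rows --commands '[{"fingers":1,"tx":-0.0001,"ty":0.0039,"tz":0,"ax":0,"ay":0,"az":-0.0111},{"fingers":1,"tx":-0.0001,"ty":0.0078,"tz":0,"ax":0,"ay":0,"az":-0.0222},{"fingers":1,"tx":0.0001,"ty":0.0117,"tz":0,"ax":0,"ay":0,"az":-0.0333},{"fingers":1,"tx":0.0004,"ty":0.0156,"tz":0,"ax":0,"ay":0,"az":-0.0444},{"fingers":1,"tx":0.0009,"ty":0.0195,"tz":0,"ax":0,"ay":0,"az":-0.0556}]'

```text
time_s: 8.58
tcp_pos: [0.4428, 0.2011, 0.1728]
ee_rot: [[0.564, -0.716, 0.411], [-0.254, 0.323, 0.912], [-0.786, -0.619, 0.001]]
wrist_force: [-1.7, -1.7, 4.5]
gripper_width: 0.005
```

Run:
```python
from h import *
s=st()
p=viewer.capture("scene");print([(np.round(o["uv"]),o["score"]) for o in spotter.find_in("pocket",p)]);save(p,"s2.png")
u,v=map(int,proj(p,O));cv2.imwrite("pics/s2c.png",cv2.resize(p["image"][v-50:v+50,u-60:u+60,::-1],None,fx=4,fy=4,interpolation=cv2.INTER_CUBIC))
```

```text
t 8.5833 tcp [0.4428 0.2011 0.1728] F [-1.6711 -1.6698  4.4824] Fx,y,z stand -0.8474569759172568 -2.2051521890811734 4.48241897271461 rel -0.05233350828452135 -0.0026923390850268 0.06777897776236406 phi -38.2117454749603 g 0.0052135925627684486
[(array([399., 233.]), 0.82), (array([325., 206.]), 0.67)]
```

View pics/s2c.png

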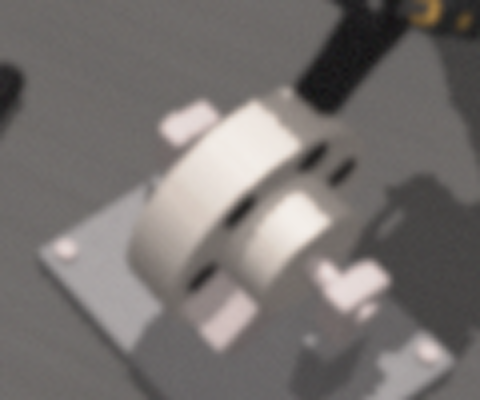

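play_rows --commands '[{"fingers":1,"tx":0,"ty":0.0039,"tz":0,"ax":0,"ay":0,"az":-0.0111},{"fingers":1,"tx":0,"ty":0.0078,"tz":0,"ax":0,"ay":0,"az":-0.0222},{"fingers":1,"tx":0.0002,"ty":0.0117,"tz":0,"ax":0,"ay":0,"az":-0.0333},{"fingers":1,"tx":0.0005,"ty":0.0156,"tz":0,"ax":0,"ay":0,"az":-0.0444},{"fingers":1,"tx":0.001,"ty":0.0195,"tz":0,"ax":0,"ay":0,"az":-0.0556}]'

```text
time_s: 9.1
tcp_pos: [0.4383, 0.2124, 0.1675]
ee_rot: [[0.672, -0.612, 0.418], [-0.313, 0.276, 0.909], [-0.671, -0.741, -0.006]]
wrist_force: [0.7, -1.4, 0.0]
gripper_width: 0.006
```

play_rows --commands '[{"fingers":1,"tx":-0.001,"ty":0,"tz":0,"ax":0,"ay":0,"az":0},{"fingers":1,"tx":-0.01,"ty":0,"tz":0,"ax":0,"ay":0,"az":0},{"fingers":1,"tx":-0.03,"ty":0,"tz":0,"ax":0,"ay":0,"az":0},{"fingers":1,"tx":-0.03,"ty":0,"tz":0,"ax":0,"ay":0,"az":0}]'

```text
time_s: 9.43
tcp_pos: [0.4228, 0.2207, 0.1835]
ee_rot: [[0.672, -0.613, 0.416], [-0.31, 0.277, 0.91], [-0.673, -0.74, -0.004]]
wrist_force: [-0.4, 0.1, -0.0]
gripper_width: 0.005
```

Run:
```python
from h import *
s=st()
O-=.0028*XH
for f in(-20,5,30): print(f); row(arc(f,.11,-3e-3),orient(f))
```

```text
t 9.4333 tcp [0.4228 0.2207 0.1835] F [-0.4135  0.0903 -0.0295] Fx,y,z stand -0.41445606599435214 -0.08567575403090052 -0.029489342294973755 rel -0.07859556211375732 0.007032621034242598 0.07845010711651669 phi -47.73044277735033 g 0.004529985903048118
-20
t0.0154,-0.0589,-0.0130 a-0.0020,-0.0027,0.1541 rows 1.119333670017518 3.8740087621915844
5
t0.0565,-0.1073,-0.0124 a-0.0026,-0.0023,0.2930 rows 2.1926408850371946 7.3651815509585905
30
t0.1141,-0.1339,-0.0117 a-0.0031,-0.0018,0.4318 rows 3.1715296042899737 10.85663080131672
```

play_rows --commands '[{"fingers":1,"tx":0.015,"ty":-0.059,"tz":-0.013,"ax":-0.002,"ay":-0.0027,"az":0.154},{"fingers":1,"tx":0.015,"ty":-0.059,"tz":-0.013,"ax":-0.002,"ay":-0.0027,"az":0.154},{"fingers":1,"tx":0.015,"ty":-0.059,"tz":-0.013,"ax":-0.002,"ay":-0.0027,"az":0.154},{"fingers":1,"tx":0.015,"ty":-0.059,"tz":-0.013,"ax":-0.002,"ay":-0.0027,"az":0.154},{"fingers":1,"tx":0.015,"ty":-0.059,"tz":-0.013,"ax":-0.002,"ay":-0.0027,"az":0.154}]'

```text
time_s: 9.85
tcp_pos: [0.4544, 0.1936, 0.2084]
ee_rot: [[0.336, -0.848, 0.411], [-0.156, 0.38, 0.912], [-0.929, -0.37, -0.005]]
wrist_force: [1.3, -1.3, 1.1]
gripper_width: 0.006
```

play_rows --commands '[{"fingers":1,"tx":0.004,"ty":-0.031,"tz":0,"ax":0,"ay":0,"az":0.07},{"fingers":1,"tx":0.0137,"ty":-0.062,"tz":0,"ax":0,"ay":0,"az":0.139},{"fingers":1,"tx":0.0137,"ty":-0.062,"tz":0,"ax":0,"ay":0,"az":0.139},{"fingers":1,"tx":0.0137,"ty":-0.062,"tz":0,"ax":0,"ay":0,"az":0.139},{"fingers":1,"tx":0.0137,"ty":-0.062,"tz":0,"ax":0,"ay":0,"az":0.139}]'

```text
time_s: 10.27
tcp_pos: [0.5011, 0.1747, 0.2168]
ee_rot: [[-0.051, -0.908, 0.415], [0.021, 0.415, 0.91], [-0.998, 0.055, -0.002]]
wrist_force: [1.8, 0.6, 0.1]
gripper_width: 0.0
```

play_rows --commands '[{"fingers":1,"tx":0.004,"ty":-0.031,"tz":0,"ax":0,"ay":0,"az":0.07},{"fingers":1,"tx":0.0137,"ty":-0.062,"tz":0,"ax":0,"ay":0,"az":0.139},{"fingers":1,"tx":0.0137,"ty":-0.062,"tz":0,"ax":0,"ay":0,"az":0.139},{"fingers":1,"tx":0.0137,"ty":-0.062,"tz":0,"ax":0,"ay":0,"az":0.139},{"fingers":1,"tx":0.0137,"ty":-0.062,"tz":0,"ax":0,"ay":0,"az":0.139}]'

```text
time_s: 10.68
tcp_pos: [0.5415, 0.1534, 0.2001]
ee_rot: [[-0.433, -0.799, 0.417], [0.19, 0.371, 0.909], [-0.881, 0.473, -0.009]]
wrist_force: [-0.1, 0.1, 0.6]
gripper_width: 0.005
```

```bash
sed -i 's/^O=.*/&\nO-=.0028*XH/' h.py
python3 - <<'E'
from h import *
s=st()
for rho in (.096,.091): row(arc(30,rho,-3e-3),orient(30))
import fit
p=viewer.capture("scene");print([(np.round(o["uv"]),o["score"]) for o in spotter.find_in("pocket",p)])
o=spotter.silhouettes("pocket",p)
print([(x["uv"],x["score"],x["region"].sum()) for x in o])
u,v=map(int,proj(p,O));cv2.imwrite("pics/s3c.png",cv2.resize(p["image"][v-50:v+50,u-60:u+60,::-1],None,fx=4,fy=4,interpolation=cv2.INTER_CUBIC))
for a in range(80,180,10):
    f=np.radians(a);print(a,np.round(proj(p,O+.0335*YH+.0535*(np.sin(f)*XH+np.cos(f)*ZH))))
E
```

```text
t 10.6833 tcp [0.5415 0.1534 0.2001] F [-0.0723  0.1377  0.5782] Fx,y,z stand -0.12201132567665315 0.09638926987776913 0.5782388432396425 rel 0.060105540998829934 -0.0061698926557703995 0.0951325070473024 phi 28.248810625373604 g 0.0046395960173669865
t0.0217,0.0067,0.0042 a-0.0046,-0.0008,0.0097 rows 0.4156713203813218 0.27165892148367504
t0.0284,0.0069,0.0042 a-0.0046,-0.0008,0.0097 rows 0.530756394330799 0.27165892148367504
[]
[([398.9, 234.2], 0.71, np.int64(2475)), ([366.7, 368.3], 0.23, np.int64(2044))]
80 [389. 249.]
90 [389. 251.]
100 [388. 253.]
110 [389. 255.]
120 [389. 256.]
130 [391. 257.]
140 [393. 257.]
150 [395. 256.]
160 [397. 255.]
170 [400. 254.]
```

play_rows --commands '[{"fingers":1,"tx":0.014,"ty":0.0069,"tz":0.0042,"ax":-0.0046,"ay":-0.0008,"az":0.0097},{"fingers":1,"tx":0.022,"ty":0.0069,"tz":0.0042,"ax":-0.0046,"ay":-0.0008,"az":0.0097},{"fingers":1,"tx":0.0275,"ty":0.0069,"tz":0.0042,"ax":-0.0046,"ay":-0.0008,"az":0.0097},{"fingers":1,"tx":0.0275,"ty":0.0069,"tz":0.0042,"ax":-0.0046,"ay":-0.0008,"az":0.0097}]'

```text
time_s: 11.17
tcp_pos: [0.5262, 0.1647, 0.1872]
ee_rot: [[-0.455, -0.795, 0.4], [0.2, 0.347, 0.916], [-0.868, 0.497, 0.001]]
wrist_force: [-0.1, -0.0, -1.0]
gripper_width: 0.006
```

play_rows --commands '[{"fingers":1,"tx":0.0009,"ty":0,"tz":0,"ax":0,"ay":0,"az":0},{"fingers":1,"tx":0.0018,"ty":0,"tz":0,"ax":0,"ay":0,"az":0},{"fingers":1,"tx":0.0018,"ty":0,"tz":0,"ax":0,"ay":0,"az":0}]'

```text
time_s: 11.42
tcp_pos: [0.5271, 0.1645, 0.1868]
ee_rot: [[-0.453, -0.796, 0.401], [0.2, 0.348, 0.916], [-0.868, 0.496, 0.002]]
wrist_force: [0.2, -0.5, 0.1]
gripper_width: 0.007
```

Run:
```python
from h import *
s=st();q=s["tcp_pos"]-O;print(np.hypot(q@XH,q[2])-.019)
```

```text
t 11.4167 tcp [0.5271 0.1645 0.1868] F [ 0.153  -0.5278  0.1257] Fx,y,z stand 0.3544082890071676 -0.4199336491629968 0.12569988996710513 rel 0.04235284059802548 -0.0018597803164656212 0.08177134804027343 phi 29.717196781277817 g 0.007216063713944838
0.0730886337559923
```

play_rows --commands '[{"fingers":1,"tx":0.0013,"ty":0,"tz":0,"ax":0,"ay":0,"az":0},{"fingers":1,"tx":0.0026,"ty":0,"tz":0,"ax":0,"ay":0,"az":0},{"fingers":1,"tx":0.0026,"ty":0,"tz":0,"ax":0,"ay":0,"az":0},{"fingers":1,"tx":0.0026,"ty":0,"tz":0,"ax":0,"ay":0,"az":0}]'

```text
time_s: 11.75
tcp_pos: [0.5262, 0.1647, 0.1848]
ee_rot: [[-0.454, -0.795, 0.402], [0.201, 0.348, 0.916], [-0.868, 0.496, 0.002]]
wrist_force: [0.3, -0.3, 0.4]
gripper_width: 0.004
```

play_rows --commands '[{"fingers":1,"tx":0.0013,"ty":0,"tz":0,"ax":0,"ay":0,"az":0},{"fingers":1,"tx":0.0024,"ty":0,"tz":0,"ax":0,"ay":0,"az":0},{"fingers":1,"tx":0.0024,"ty":0,"tz":0,"ax":0,"ay":0,"az":0},{"fingers":1,"tx":0.0024,"ty":0,"tz":0,"ax":0,"ay":0,"az":0}]'

```text
time_s: 12.08
tcp_pos: [0.5254, 0.1651, 0.1832]
ee_rot: [[-0.454, -0.795, 0.402], [0.2, 0.348, 0.916], [-0.868, 0.496, 0.002]]
wrist_force: [0.1, -0.2, -0.3]
gripper_width: 0.004
```

play_rows --commands '[{"fingers":1,"tx":0.0013,"ty":0,"tz":0,"ax":0,"ay":0,"az":0},{"fingers":1,"tx":0.0024,"ty":0,"tz":0,"ax":0,"ay":0,"az":0},{"fingers":1,"tx":0.0024,"ty":0,"tz":0,"ax":0,"ay":0,"az":0},{"fingers":1,"tx":0.0024,"ty":0,"tz":0,"ax":0,"ay":0,"az":0}]'

```text
time_s: 12.42
tcp_pos: [0.525, 0.1653, 0.1821]
ee_rot: [[-0.453, -0.796, 0.402], [0.2, 0.348, 0.916], [-0.869, 0.495, 0.002]]
wrist_force: [1.1, -1.1, 2.2]
gripper_width: 0.003
```

Run:
```python
from h import *
s=st();q=s["tcp_pos"]-O;print(np.hypot(q@XH,q[2])-.019)
```

```text
t 12.4167 tcp [0.525  0.1653 0.1821] F [ 1.1425 -1.0775  2.1547] Fx,y,z stand 1.4820055104508496 -0.5196108789564011 2.154741100549838 rel 0.0401421731219463 -0.0019312059310720164 0.07712913874805337 phi 29.67726821904445 g 0.0025516345974612256
0.06794997473817214
```

play_rows --commands '[{"fingers":1,"tx":0.0009,"ty":0,"tz":0,"ax":0,"ay":0,"az":0},{"fingers":1,"tx":0.0011,"ty":0.004,"tz":0,"ax":0,"ay":0,"az":-0.0111},{"fingers":1,"tx":0.0015,"ty":0.008,"tz":0,"ax":0,"ay":0,"az":-0.0222},{"fingers":1,"tx":0.002,"ty":0.0121,"tz":0,"ax":0,"ay":0,"az":-0.0333},{"fingers":1,"tx":0.0026,"ty":0.0161,"tz":0,"ax":0,"ay":0,"az":-0.0444}]'

```text
time_s: 12.83
tcp_pos: [0.515, 0.1698, 0.1867]
ee_rot: [[-0.335, -0.852, 0.402], [0.15, 0.373, 0.916], [-0.93, 0.367, 0.003]]
wrist_force: [1.9, -1.9, 1.8]
gripper_width: 0.009
```

Run:
```python
from h import *
s=st();q=s["tcp_pos"]-O;print(np.hypot(q@XH,q[2])-.019)
```

```text
t 12.8333 tcp [0.515  0.1698 0.1867] F [ 1.9075 -1.8614  1.7764] Fx,y,z stand 2.49965227009201 -0.9245947044327574 1.7764151723214066 rel 0.02914324354712417 -0.0019637968100902972 0.08167405667310683 phi 21.529654787554588 g 0.009075814175856775
0.06771781926391404
```

play_rows --commands '[{"fingers":1,"tx":0.0012,"ty":0.004,"tz":0,"ax":0,"ay":0,"az":-0.0111},{"fingers":1,"tx":0.0017,"ty":0.008,"tz":0,"ax":0,"ay":0,"az":-0.0222},{"fingers":1,"tx":0.0021,"ty":0.0121,"tz":0,"ax":0,"ay":0,"az":-0.0333},{"fingers":1,"tx":0.0027,"ty":0.0161,"tz":0,"ax":0,"ay":0,"az":-0.0444},{"fingers":1,"tx":0.0034,"ty":0.02,"tz":0,"ax":0,"ay":0,"az":-0.0556}]'

```text
time_s: 13.25
tcp_pos: [0.5012, 0.1758, 0.1903]
ee_rot: [[-0.182, -0.898, 0.401], [0.083, 0.393, 0.916], [-0.98, 0.2, 0.003]]
wrist_force: [2.1, -1.3, 2.8]
gripper_width: 0.005
```

Run:
```python
from h import *
s=st();q=s["tcp_pos"]-O;print(np.hypot(q@XH,q[2])-.019)
```

```text
t 13.25 tcp [0.5012 0.1758 0.1903] F [ 2.0956 -1.3374  2.7676] Fx,y,z stand 2.4584439915367473 -0.36943747306011354 2.7676079937625513 rel 0.014108676080404912 -0.0020261825352902076 0.08526965864372739 phi 11.518381890508484 g 0.004895591723951859
0.06742898487174069
```

play_rows --commands '[{"fingers":1,"tx":0.001,"ty":0.004,"tz":0,"ax":0,"ay":0,"az":-0.0111},{"fingers":1,"tx":0.0015,"ty":0.008,"tz":0,"ax":0,"ay":0,"az":-0.0222},{"fingers":1,"tx":0.002,"ty":0.0121,"tz":0,"ax":0,"ay":0,"az":-0.0333},{"fingers":1,"tx":0.0026,"ty":0.0161,"tz":0,"ax":0,"ay":0,"az":-0.0444},{"fingers":1,"tx":0.0033,"ty":0.02,"tz":0,"ax":0,"ay":0,"az":-0.0556}]'

```text
time_s: 13.67
tcp_pos: [0.4871, 0.1821, 0.1912]
ee_rot: [[-0.023, -0.916, 0.401], [0.013, 0.401, 0.916], [-1.0, 0.027, 0.003]]
wrist_force: [-0.1, -2.3, 4.9]
gripper_width: 0.007
```

Run:
```python
from h import *
s=st();q=s["tcp_pos"]-O;print(np.hypot(q@XH,q[2])-.019)
```

```text
t 13.6667 tcp [0.4871 0.1821 0.1912] F [-0.1211 -2.282   4.9148] Fx,y,z stand 0.8175571221024458 -2.133955649681036 4.914784214350888 rel -0.0012704268316054517 -0.0020547346327285127 0.0861501918408245 phi 1.5269792264891742 g 0.006545264105963104
0.06715955860231253
```

Good. Continue with only the geometric terms.

play_rows --commands '[{"fingers":1,"tx":0.0003,"ty":0.004,"tz":0,"ax":0,"ay":0,"az":-0.0111},{"fingers":1,"tx":0.0006,"ty":0.008,"tz":0,"ax":0,"ay":0,"az":-0.0222},{"fingers":1,"tx":0.001,"ty":0.0121,"tz":0,"ax":0,"ay":0,"az":-0.0333},{"fingers":1,"tx":0.0016,"ty":0.0161,"tz":0,"ax":0,"ay":0,"az":-0.0444},{"fingers":1,"tx":0.0024,"ty":0.02,"tz":0,"ax":0,"ay":0,"az":-0.0556}]'

```text
time_s: 14.08
tcp_pos: [0.473, 0.1884, 0.1895]
ee_rot: [[0.135, -0.906, 0.401], [-0.056, 0.397, 0.916], [-0.989, -0.147, 0.003]]
wrist_force: [0.0, -2.0, 4.0]
gripper_width: 0.007
```

play_rows --commands '[{"fingers":1,"tx":0.0003,"ty":0.004,"tz":0,"ax":0,"ay":0,"az":-0.0111},{"fingers":1,"tx":0.0006,"ty":0.008,"tz":0,"ax":0,"ay":0,"az":-0.0222},{"fingers":1,"tx":0.001,"ty":0.0121,"tz":0,"ax":0,"ay":0,"az":-0.0333},{"fingers":1,"tx":0.0016,"ty":0.0161,"tz":0,"ax":0,"ay":0,"az":-0.0444},{"fingers":1,"tx":0.0024,"ty":0.02,"tz":0,"ax":0,"ay":0,"az":-0.0556}]'

```text
time_s: 14.5
tcp_pos: [0.4593, 0.1943, 0.1852]
ee_rot: [[0.29, -0.869, 0.401], [-0.124, 0.382, 0.916], [-0.949, -0.316, 0.003]]
wrist_force: [0.7, -1.4, 3.0]
gripper_width: 0.003
```

Run:
```python
from h import *
s=st();q=s["tcp_pos"]-O;print(np.hypot(q@XH,q[2])-.019)
```

```text
t 14.5 tcp [0.4593 0.1943 0.1852] F [ 0.6652 -1.4162  2.9675] Fx,y,z stand 1.1836682250730823 -1.0232013110678404 2.9674737257192754 rel -0.03167029813293386 -0.002172796984301513 0.08023465105308726 phi -18.403983048021484 g 0.002857012936757765
0.06725895323640085
```

play_rows --commands '[{"fingers":1,"tx":0.0013,"ty":0.004,"tz":0,"ax":0,"ay":0,"az":-0.0111},{"fingers":1,"tx":0.0018,"ty":0.008,"tz":0,"ax":0,"ay":0,"az":-0.0222},{"fingers":1,"tx":0.0023,"ty":0.0121,"tz":0,"ax":0,"ay":0,"az":-0.0333},{"fingers":1,"tx":0.0029,"ty":0.0161,"tz":0,"ax":0,"ay":0,"az":-0.0444},{"fingers":1,"tx":0.0036,"ty":0.02,"tz":0,"ax":0,"ay":0,"az":-0.0556}]'

```text
time_s: 14.92
tcp_pos: [0.4471, 0.1997, 0.1782]
ee_rot: [[0.437, -0.805, 0.401], [-0.189, 0.354, 0.916], [-0.879, -0.476, 0.003]]
wrist_force: [-0.7, -0.6, 4.8]
gripper_width: 0.002
```

Run:
```python
from h import *
s=st();q=s["tcp_pos"]-O;print(np.hypot(q@XH,q[2])-.019)
p=viewer.capture("scene");print([(np.round(o["uv"]),o["score"]) for o in spotter.find_in("pocket",p)])
u,v=map(int,proj(p,O));im=p["image"].copy()
im=cv2.resize(im[v-50:v+50,u-60:u+60,::-1],None,fx=4,fy=4,interpolation=cv2.INTER_CUBIC)
for a,c in((40,(0,0,255)),(70,(0,255,0)),(100,(255,0,0))):
    f=np.radians(a);uu=np.sin(f)*XH+np.cos(f)*ZH;tt=np.cos(f)*XH-np.sin(f)*ZH
    pts=[proj(p,O+.066*uu+(.0335+i*.0155)*YH+j*.0155*tt) for i,j in((1,1),(1,-1),(-1,-1),(-1,1))]
    cv2.polylines(im,[np.int32((np.array(pts)-[u-60,v-50]+.5)*4)],1,c,1)
cv2.imwrite("pics/s4c.png",im)
```

```text
t 14.9167 tcp [0.4471 0.1997 0.1782] F [-0.7325 -0.5623  4.8233] Fx,y,z stand -0.4404992887065072 -0.8116132831968634 4.823268202562719 rel -0.04504636094354525 -0.002220922006137516 0.07321303831182495 phi -28.45186452984271 g 0.002032564470586226
0.06696117503329574
[(array([398., 233.]), 0.79)]
```

View pics/s4c.png

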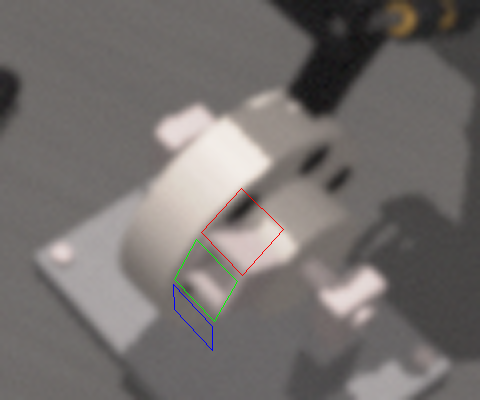

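play_rows --commands '[{"fingers":1,"tx":0.0003,"ty":0.004,"tz":0,"ax":0,"ay":0,"az":-0.0111},{"fingers":1,"tx":0.0006,"ty":0.008,"tz":0,"ax":0,"ay":0,"az":-0.0222},{"fingers":1,"tx":0.001,"ty":0.0121,"tz":0,"ax":0,"ay":0,"az":-0.0333},{"fingers":1,"tx":0.0016,"ty":0.0161,"tz":0,"ax":0,"ay":0,"az":-0.0444},{"fingers":1,"tx":0.0024,"ty":0.02,"tz":0,"ax":0,"ay":0,"az":-0.0556}]'

```text
time_s: 15.43
tcp_pos: [0.4363, 0.2047, 0.1695]
ee_rot: [[0.57, -0.717, 0.402], [-0.248, 0.316, 0.916], [-0.783, -0.622, 0.003]]
wrist_force: [-0.3, -0.3, 2.5]
gripper_width: 0.007
```

play_rows --commands '[{"fingers":1,"tx":-0.001,"ty":0,"tz":0,"ax":0,"ay":0,"az":0},{"fingers":1,"tx":-0.01,"ty":0,"tz":0,"ax":0,"ay":0,"az":0},{"fingers":1,"tx":-0.03,"ty":0,"tz":0,"ax":0,"ay":0,"az":0},{"fingers":1,"tx":-0.03,"ty":0,"tz":0,"ax":0,"ay":0,"az":0}]'

```text
time_s: 15.77
tcp_pos: [0.4229, 0.2107, 0.1874]
ee_rot: [[0.568, -0.719, 0.402], [-0.246, 0.318, 0.916], [-0.786, -0.618, 0.004]]
wrist_force: [0.7, 1.2, 0.6]
gripper_width: 0.007
```

Run:
```python
from h import *
s=st();q=s["tcp_pos"]-O;print(np.hypot(q@XH,q[2])-.019)
for f in(-20,): print(f); row(arc(f,.11,-3e-3),orient(f))
```

```text
t 15.7667 tcp [0.4229 0.2107 0.1874] F [0.7046 1.2462 0.5667] Fx,y,z stand 0.13677875658919236 1.4250086577743815 0.5666824778737998 rel -0.07160396965892049 -0.0020358345869303067 0.08237656294698205 phi -38.19910887871157 g 0.007085488785204645
0.09014681211044921
-20
t0.0060,-0.0529,-0.0014 a0.0009,0.0019,0.1011 rows 0.9581089295106803 2.542377742979569
```

play_rows --commands '[{"fingers":1,"tx":0.006,"ty":-0.053,"tz":-0.0014,"ax":0.001,"ay":0.002,"az":0.101},{"fingers":1,"tx":0.006,"ty":-0.053,"tz":-0.0014,"ax":0.001,"ay":0.002,"az":0.101},{"fingers":1,"tx":0.006,"ty":-0.053,"tz":-0.0014,"ax":0.001,"ay":0.002,"az":0.101},{"fingers":1,"tx":0.006,"ty":-0.053,"tz":-0.0014,"ax":0.001,"ay":0.002,"az":0.101}]'

```text
time_s: 16.1
tcp_pos: [0.4535, 0.1956, 0.2072]
ee_rot: [[0.309, -0.86, 0.406], [-0.137, 0.382, 0.914], [-0.941, -0.338, -0.0]]
wrist_force: [0.2, -1.0, 0.9]
gripper_width: 0.005
```

play_rows --commands '[{"fingers":1,"tx":0.004,"ty":-0.031,"tz":0,"ax":0,"ay":0,"az":0.07},{"fingers":1,"tx":0.0137,"ty":-0.062,"tz":0,"ax":0,"ay":0,"az":0.139},{"fingers":1,"tx":0.0137,"ty":-0.062,"tz":0,"ax":0,"ay":0,"az":0.139},{"fingers":1,"tx":0.0137,"ty":-0.062,"tz":0,"ax":0,"ay":0,"az":0.139},{"fingers":1,"tx":0.0137,"ty":-0.062,"tz":0,"ax":0,"ay":0,"az":0.139}]'

```text
time_s: 16.52
tcp_pos: [0.5004, 0.1766, 0.2136]
ee_rot: [[-0.081, -0.908, 0.411], [0.04, 0.409, 0.912], [-0.996, 0.09, 0.003]]
wrist_force: [0.8, -0.8, -0.2]
gripper_width: 0.006
```

play_rows --commands '[{"fingers":1,"tx":0.004,"ty":-0.031,"tz":0,"ax":0,"ay":0,"az":0.07},{"fingers":1,"tx":0.0137,"ty":-0.062,"tz":0,"ax":0,"ay":0,"az":0.139},{"fingers":1,"tx":0.0137,"ty":-0.062,"tz":0,"ax":0,"ay":0,"az":0.139},{"fingers":1,"tx":0.0137,"ty":-0.062,"tz":0,"ax":0,"ay":0,"az":0.139},{"fingers":1,"tx":0.0137,"ty":-0.062,"tz":0,"ax":0,"ay":0,"az":0.139},{"fingers":1,"tx":0.0137,"ty":-0.062,"tz":0,"ax":0,"ay":0,"az":0.139}]'

```text
$.commands: bad value
```

Run:
```python
from h import *
s=st();q=s["tcp_pos"]-O;print(np.hypot(q@XH,q[2])-.019)
row(arc(30,.0965,-3e-3),orient(30))
```

```text
t 16.5167 tcp [0.5004 0.1766 0.2136] F [ 0.7544 -0.8023 -0.1924] Fx,y,z stand 1.0155430489925967 -0.4260775758602851 -0.1924094484934148 rel 0.013099074159389107 -0.0016873780385579084 0.10862724631688624 phi 5.150211027927599 g 0.005644687876369918
0.0904141873169227
t0.0291,-0.0497,-0.0016 a-0.0011,0.0014,0.1381 rows 1.0356557105461242 3.4708563418350966
```

play_rows --commands '[{"fingers":1,"tx":0.01,"ty":-0.04,"tz":-0.0016,"ax":-0.001,"ay":0.0014,"az":0.08},{"fingers":1,"tx":0.018,"ty":-0.0497,"tz":-0.0016,"ax":-0.001,"ay":0.0014,"az":0.138},{"fingers":1,"tx":0.018,"ty":-0.0497,"tz":-0.0016,"ax":-0.001,"ay":0.0014,"az":0.138},{"fingers":1,"tx":0.0285,"ty":-0.0497,"tz":-0.0016,"ax":-0.001,"ay":0.0014,"az":0.138},{"fingers":1,"tx":0.0285,"ty":-0.0497,"tz":-0.0016,"ax":-0.001,"ay":0.0014,"az":0.138}]'

```text
time_s: 16.93
tcp_pos: [0.5298, 0.1593, 0.185]
ee_rot: [[-0.459, -0.789, 0.407], [0.197, 0.357, 0.913], [-0.866, 0.5, -0.009]]
wrist_force: [0.8, -0.3, 0.1]
gripper_width: 0.007
```

play_rows --commands '[{"fingers":1,"tx":0.0006,"ty":0,"tz":0,"ax":0,"ay":0,"az":0},{"fingers":1,"tx":0.0013,"ty":0,"tz":0,"ax":0,"ay":0,"az":0},{"fingers":1,"tx":0.0013,"ty":0,"tz":0,"ax":0,"ay":0,"az":0}]'

```text
time_s: 17.18
tcp_pos: [0.5271, 0.1614, 0.1891]
ee_rot: [[-0.455, -0.795, 0.402], [0.195, 0.351, 0.916], [-0.869, 0.495, -0.005]]
wrist_force: [-0.7, -0.1, -0.2]
gripper_width: 0.011
```

Run:
```python
from h import *
s=st();q=s["tcp_pos"]-O;print(np.hypot(q@XH,q[2])-.019)
```

```text
t 17.1833 tcp [0.5271 0.1614 0.1891] F [-0.6537 -0.1463 -0.1652] Fx,y,z stand -0.5376648369669835 -0.39950181372160354 -0.16515529383087296 rel 0.04364370905811647 -0.004730533940411466 0.08414477296182034 phi 29.669350194104734 g 0.011043994944033464
0.07578985260641462
```

play_rows --commands '[{"fingers":1,"tx":0.0013,"ty":0,"tz":0.002,"ax":0,"ay":0,"az":0},{"fingers":1,"tx":0.0022,"ty":0,"tz":0.003,"ax":0,"ay":0,"az":0},{"fingers":1,"tx":0.0022,"ty":0,"tz":0.003,"ax":0,"ay":0,"az":0},{"fingers":1,"tx":0.0022,"ty":0,"tz":0.003,"ax":0,"ay":0,"az":0}]'

```text
time_s: 17.52
tcp_pos: [0.528, 0.1636, 0.1874]
ee_rot: [[-0.456, -0.794, 0.402], [0.195, 0.352, 0.916], [-0.869, 0.496, -0.005]]
wrist_force: [0.5, 0.3, 0.2]
gripper_width: 0.007
```

play_rows --commands '[{"fingers":1,"tx":0.0013,"ty":0,"tz":0,"ax":0,"ay":0,"az":0},{"fingers":1,"tx":0.0022,"ty":0,"tz":0,"ax":0,"ay":0,"az":0},{"fingers":1,"tx":0.0022,"ty":0,"tz":0,"ax":0,"ay":0,"az":0},{"fingers":1,"tx":0.0022,"ty":0,"tz":0,"ax":0,"ay":0,"az":0}]'

```text
time_s: 17.85
tcp_pos: [0.5282, 0.1634, 0.1862]
ee_rot: [[-0.454, -0.794, 0.403], [0.196, 0.352, 0.915], [-0.869, 0.495, -0.005]]
wrist_force: [2.3, -1.2, 5.1]
gripper_width: -0.001
```

Run:
```python
from h import *
s=st();q=s["tcp_pos"]-O;print(np.hypot(q@XH,q[2])-.019)
```

```text
t 17.85 tcp [0.5282 0.1634 0.1862] F [ 2.3426 -1.1528  5.0614] Fx,y,z stand 2.609005122077871 -0.10030708000894017 5.061382006905811 rel 0.04380391315406977 -0.0023991264866431716 0.0811784978774432 phi 29.6554720828695 g -0.0011939806199423647
0.07324278467851747
```

play_rows --commands '[{"fingers":1,"tx":0.0002,"ty":0.0043,"tz":0,"ax":0,"ay":0,"az":-0.0111},{"fingers":1,"tx":0.0005,"ty":0.0086,"tz":0,"ax":0,"ay":0,"az":-0.0222},{"fingers":1,"tx":0.001,"ty":0.013,"tz":0,"ax":0,"ay":0,"az":-0.0333},{"fingers":1,"tx":0.0016,"ty":0.0173,"tz":0,"ax":0,"ay":0,"az":-0.0444},{"fingers":1,"tx":0.0024,"ty":0.0215,"tz":0,"ax":0,"ay":0,"az":-0.0556}]'

```text
time_s: 18.27
tcp_pos: [0.515, 0.1693, 0.1925]
ee_rot: [[-0.307, -0.862, 0.403], [0.131, 0.382, 0.915], [-0.943, 0.334, -0.004]]
wrist_force: [2.4, -1.8, 2.6]
gripper_width: 0.004
```

Run:
```python
from h import *
s=st();q=s["tcp_pos"]-O;print(np.hypot(q@XH,q[2])-.019)
```

```text
t 18.2667 tcp [0.515  0.1693 0.1925] F [ 2.3812 -1.7596  2.5734] Fx,y,z stand 2.8910433904747173 -0.6389858881146312 2.5734298561155637 rel 0.029354709002543732 -0.002383088930776772 0.0874801985563 phi 19.495643361189217 g 0.003703967481603998
0.07327396209155482
```

play_rows --commands '[{"fingers":1,"tx":0.0009,"ty":0.0043,"tz":0,"ax":0,"ay":0,"az":-0.0111},{"fingers":1,"tx":0.0014,"ty":0.0086,"tz":0,"ax":0,"ay":0,"az":-0.0222},{"fingers":1,"tx":0.002,"ty":0.013,"tz":0,"ax":0,"ay":0,"az":-0.0333},{"fingers":1,"tx":0.0026,"ty":0.0173,"tz":0,"ax":0,"ay":0,"az":-0.0444},{"fingers":1,"tx":0.0034,"ty":0.0215,"tz":0,"ax":0,"ay":0,"az":-0.0556}]'

```text
time_s: 18.68
tcp_pos: [0.5003, 0.1758, 0.196]
ee_rot: [[-0.152, -0.902, 0.403], [0.063, 0.398, 0.915], [-0.986, 0.165, -0.004]]
wrist_force: [1.0, -1.8, 5.4]
gripper_width: 0.008
```

Run:
```python
from h import *
s=st();q=s["tcp_pos"]-O;print(np.hypot(q@XH,q[2])-.019)
```

```text
t 18.6833 tcp [0.5003 0.1758 0.196 ] F [ 1.0414 -1.8299  5.399 ] Fx,y,z stand 1.6956015649573342 -1.2481060856010036 5.398955143065084 rel 0.013261023390279948 -0.002428269489582425 0.09101598069189297 phi 9.480910023072408 g 0.008475954910365416
0.07297697256740181
```

play_rows --commands '[{"fingers":1,"tx":0.0002,"ty":0.0043,"tz":0,"ax":0,"ay":0,"az":-0.0111},{"fingers":1,"tx":0.0005,"ty":0.0086,"tz":0,"ax":0,"ay":0,"az":-0.0222},{"fingers":1,"tx":0.001,"ty":0.013,"tz":0,"ax":0,"ay":0,"az":-0.0333},{"fingers":1,"tx":0.0016,"ty":0.0173,"tz":0,"ax":0,"ay":0,"az":-0.0444},{"fingers":1,"tx":0.0024,"ty":0.0215,"tz":0,"ax":0,"ay":0,"az":-0.0556}]'

```text
time_s: 19.1
tcp_pos: [0.485, 0.1826, 0.1969]
ee_rot: [[0.006, -0.915, 0.403], [-0.007, 0.403, 0.915], [-1.0, -0.008, -0.004]]
wrist_force: [0.5, -1.4, 4.3]
gripper_width: 0.009
```

play_rows --commands '[{"fingers":1,"tx":0.0002,"ty":0.0043,"tz":0,"ax":0,"ay":0,"az":-0.0111},{"fingers":1,"tx":0.0005,"ty":0.0086,"tz":0,"ax":0,"ay":0,"az":-0.0222},{"fingers":1,"tx":0.001,"ty":0.013,"tz":0,"ax":0,"ay":0,"az":-0.0333},{"fingers":1,"tx":0.0017,"ty":0.0173,"tz":0,"ax":0,"ay":0,"az":-0.0444},{"fingers":1,"tx":0.0025,"ty":0.0215,"tz":0,"ax":0,"ay":0,"az":-0.0556}]'

```text
time_s: 19.52
tcp_pos: [0.4699, 0.1892, 0.1947]
ee_rot: [[0.164, -0.901, 0.403], [-0.077, 0.395, 0.915], [-0.983, -0.181, -0.004]]
wrist_force: [0.6, -1.6, 4.3]
gripper_width: 0.007
```

```bash
cat > pv.py <<'E'
from h import *
import sys
def view(n,angs=(20,10,30),c="scene"):
    p=viewer.capture(c);print([(np.round(o["uv"]),o["score"]) for o in spotter.find_in("pocket",p)])
    u,v=map(int,proj(p,O));im=p["image"].copy();save(p,n+"_full.png")
    im=cv2.resize(im[v-45:v+35,u-50:u+50,::-1],None,fx=6,fy=6,interpolation=cv2.INTER_CUBIC)
    for a,cl in zip(angs,((0,0,255),(0,255,0),(255,0,0))):
        f=np.radians(a);uu=np.sin(f)*XH+np.cos(f)*ZH;tt=np.cos(f)*XH-np.sin(f)*ZH
        pts=[proj(p,O+.066*uu+(.0335+i*.0155)*YH+j*.0155*tt) for i,j in((1,1),(1,-1),(-1,-1),(-1,1))]
        cv2.polylines(im,[np.int32((np.array(pts)-[u-50,v-45]+.5)*6)],1,cl,1)
    cv2.imwrite("pics/"+n+".png",im);return p
E
python3 - <<'E'
from pv import *
s=st();q=s["tcp_pos"]-O;print(np.hypot(q@XH,q[2])-.019)
view("s5",(20,10,30))
E
```

```text
t 19.5167 tcp [0.4699 0.1892 0.1947] F [ 0.5825 -1.632   4.2589] Fx,y,z stand 1.1959234247451804 -1.253991148755682 4.258864767781544 rel -0.01987897947560249 -0.0025502544717848474 0.08970887231275314 phi -10.438196979821006 g 0.0069156724059911065
0.07288501290535508
[(array([399., 230.]), 0.84), (array([368., 367.]), 0.73)]
```

View pics/s5.png

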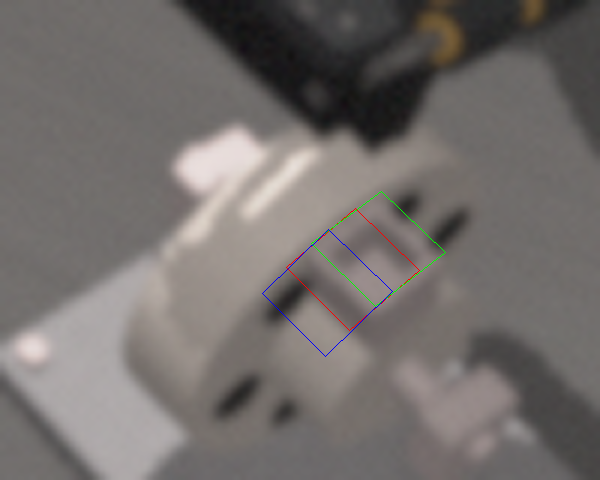

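play_rows --commands '[{"fingers":1,"tx":0.0002,"ty":0.0043,"tz":0,"ax":0,"ay":0,"az":-0.0111},{"fingers":1,"tx":0.0005,"ty":0.0086,"tz":0,"ax":0,"ay":0,"az":-0.0222},{"fingers":1,"tx":0.001,"ty":0.013,"tz":0,"ax":0,"ay":0,"az":-0.0333},{"fingers":1,"tx":0.0016,"ty":0.0173,"tz":0,"ax":0,"ay":0,"az":-0.0444},{"fingers":1,"tx":0.0024,"ty":0.0215,"tz":0,"ax":0,"ay":0,"az":-0.0556}]'

```text
time_s: 20.03
tcp_pos: [0.4561, 0.1959, 0.1899]
ee_rot: [[0.317, -0.858, 0.403], [-0.144, 0.377, 0.915], [-0.937, -0.348, -0.004]]
wrist_force: [0.6, 0.3, 3.4]
gripper_width: 0.007
```

play_rows --commands '[{"fingers":1,"tx":-0.001,"ty":0,"tz":0,"ax":0,"ay":0,"az":0},{"fingers":1,"tx":-0.01,"ty":0,"tz":0,"ax":0,"ay":0,"az":0},{"fingers":1,"tx":-0.05,"ty":0,"tz":0,"ax":0,"ay":0,"az":0},{"fingers":1,"tx":-0.08,"ty":0,"tz":0,"ax":0,"ay":0,"az":0},{"fingers":1,"tx":-0.08,"ty":0,"tz":0,"ax":0,"ay":0,"az":0}]'

```text
time_s: 20.45
tcp_pos: [0.4375, 0.2061, 0.25]
ee_rot: [[0.318, -0.858, 0.402], [-0.138, 0.378, 0.915], [-0.938, -0.347, 0.002]]
wrist_force: [0.1, -0.3, -0.4]
gripper_width: 0.007
```

Run:
```python
from h import *
s=st()
row([.45,.0,.26],orient(0))
row([.505,-.1265,.12],orient(0))
```

```text
t 20.45 tcp [0.4375 0.2061 0.25  ] F [ 0.0948 -0.326  -0.3592] Fx,y,z stand 0.21920264371695952 -0.2592496515939195 -0.35923715939176504 rel -0.05641262744739263 -0.00032998316704060254 0.14496688418143877 phi -20.30927138680759 g 0.0071635875002215195
t0.0307,-0.1228,-0.2448 a0.0014,0.0009,0.1128 rows 4.9569916305752555 2.8368421062156455
t0.2524,-0.1847,-0.3701 a0.0014,0.0009,0.1128 rows 8.714724862818551 2.8368421062156455
```

play_rows --commands '[{"fingers":1,"tx":0.02,"ty":-0.123,"tz":-0.245,"ax":0,"ay":0,"az":0.113},{"fingers":0,"tx":0.02,"ty":-0.123,"tz":-0.245,"ax":0,"ay":0,"az":0.113},{"fingers":0,"tx":0.03,"ty":-0.123,"tz":-0.245,"ax":0,"ay":0,"az":0.113},{"fingers":0,"tx":0.03,"ty":-0.123,"tz":-0.245,"ax":0,"ay":0,"az":0.113},{"fingers":0,"tx":0.03,"ty":-0.123,"tz":-0.245,"ax":0,"ay":0,"az":0.113}]'

```text
time_s: 20.87
tcp_pos: [0.4494, 0.0269, 0.2567]
ee_rot: [[-0.005, -0.915, 0.403], [0.002, 0.403, 0.915], [-1.0, 0.005, -0.0]]
wrist_force: [1.6, 0.1, 0.3]
gripper_width: 0.223
```

Run:
```python
from pv import *
s=st()
row([.505,-.1265,.11],orient(0))
p=view("s6",(0,8,-8));q=view("t6",(0,8,-8),"top")
a=cv2.imread("pics/s6.png");b=cv2.imread("pics/t6.png");cv2.imwrite("pics/st6.png",cv2.resize(np.hstack([a,b]),(1200*2//3,480*2//3)))
for n,z in(("weight",.055),):
  for c in(p,q):
    print([(atz(c,o["uv"],.037),o["score"],np.round(o["uv"])) for o in spotter.find_in(n,c)])
```

```text
t 20.8667 tcp [0.4494 0.0269 0.2567] F [1.5899 0.0623 0.2526] Fx,y,z stand 1.4271040112280893 0.7035795032785866 0.2525924253439435 rel 0.027382839078621712 -0.15914656794786283 0.15173434512991757 phi 0.28489612105737294 g 0.22314581771466557
t0.1949,-0.1513,-0.1572 a0.0012,-0.0001,-0.0016 rows 5.262414495897568 0.049629470023146834
[(array([400., 229.]), 0.86)]
[(array([270., 180.]), 0.64)]
[]
[(array([ 0.5123, -0.1246,  0.037 ]), 0.44, array([377., 206.]))]
```

View pics/st6.png

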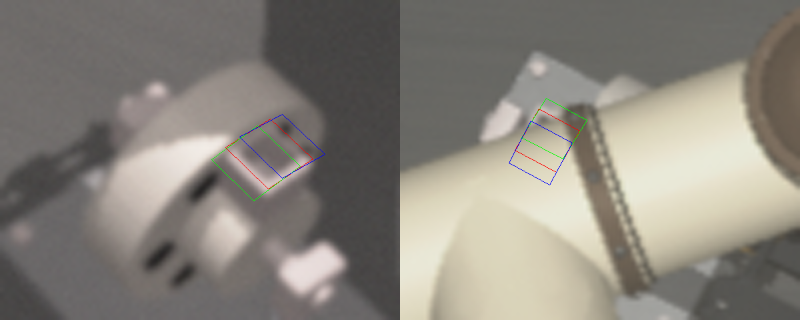

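play_rows --commands '[{"fingers":0,"tx":0.08,"ty":-0.151,"tz":-0.157,"ax":0,"ay":0,"az":-0.0016},{"fingers":0,"tx":0.14,"ty":-0.151,"tz":-0.157,"ax":0,"ay":0,"az":-0.0016},{"fingers":0,"tx":0.18,"ty":-0.151,"tz":-0.157,"ax":0,"ay":0,"az":-0.0016},{"fingers":0,"tx":0.18,"ty":-0.151,"tz":-0.157,"ax":0,"ay":0,"az":-0.0016},{"fingers":0,"tx":0.18,"ty":-0.151,"tz":-0.157,"ax":0,"ay":0,"az":-0.0016}]'

```text
time_s: 21.58
tcp_pos: [0.5022, -0.1212, 0.1255]
ee_rot: [[0.002, -0.917, 0.399], [-0.006, 0.399, 0.917], [-1.0, -0.004, -0.005]]
wrist_force: [0.4, 0.9, -0.4]
gripper_width: 0.497
```

play_rows --commands '[{"fingers":0,"tx":0,"ty":0,"tz":0,"ax":0,"ay":0,"az":0},{"fingers":0,"tx":0,"ty":0,"tz":0,"ax":0,"ay":0,"az":0},{"fingers":0,"tx":0,"ty":0,"tz":0,"ax":0,"ay":0,"az":0}]'

```text
time_s: 21.83
tcp_pos: [0.5021, -0.1207, 0.1269]
ee_rot: [[0.002, -0.916, 0.401], [-0.007, 0.401, 0.916], [-1.0, -0.004, -0.005]]
wrist_force: [0.2, 0.6, 0.5]
gripper_width: 0.503
```

Run:
```python
from pv import *
s=st()
row([.505,-.1265,.06],orient(0))
p=view("s7",(0,6,-6));q=view("t7",(0,6,-6),"top")
a=cv2.imread("pics/s7.png");b=cv2.imread("pics/t7.png")
im=p["image"];u,v=map(int,proj(p,(.505,-.1265,.05)));d=cv2.resize(im[v-30:v+30,u-50:u+50,::-1].copy(),None,fx=4,fy=4,interpolation=2)
top=np.hstack([a,b])[40:400];top=cv2.resize(top,(800,240));d2=cv2.resize(d,(400,240))
im=q["image"];u,v=map(int,proj(q,(.505,-.1265,.05)));e=cv2.resize(im[v-30:v+30,u-50:u+50,::-1].copy(),(400,240),interpolation=2)
cv2.imwrite("pics/st7.png",np.vstack([top,np.hstack([d2,e])]))
print(proj(p,s["tcp_pos"]),proj(q,s["tcp_pos"]))
```

```text
t 21.8333 tcp [ 0.5021 -0.1207  0.1269] F [0.1564 0.6089 0.5164] Fx,y,z stand -0.10483224127244764 0.619870965862674 0.5164345319751918 rel 0.13551656572135612 -0.2725536569416434 0.021863966236499263 phi -0.2424535147633632 g 0.5026868544172011
t0.0892,-0.0063,-0.0051 a0.0021,-0.0017,0.0013 rows 1.6110514357870624 0.07586283583006728
[(array([399., 232.]), 0.72), (array([399., 248.]), 0.26)]
[(array([263., 198.]), 0.63)]
[np.float64(277.03202030936995), np.float64(173.06241667554727)] [np.float64(379.3038285658439), np.float64(204.07866724297403)]
```

View pics/st7.png

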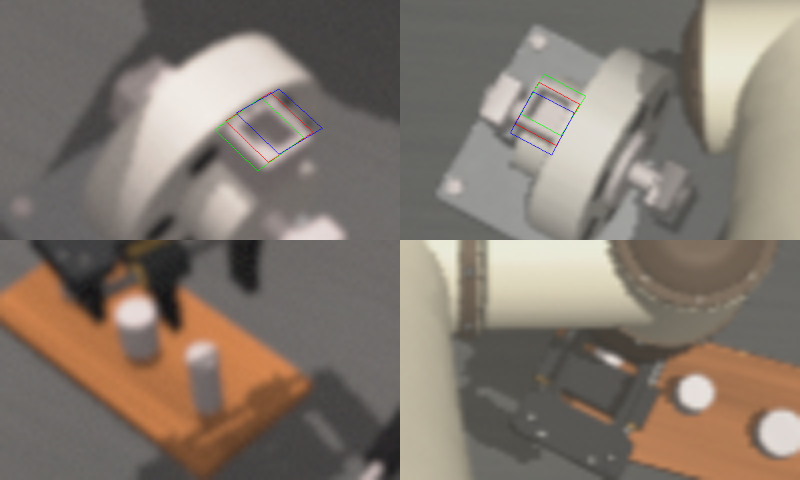

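play_rows --commands '[{"fingers":0,"tx":0.01,"ty":-0.0063,"tz":-0.0051,"ax":0.002,"ay":-0.0017,"az":0.0013},{"fingers":0,"tx":0.03,"ty":-0.0063,"tz":-0.0051,"ax":0.002,"ay":-0.0017,"az":0.0013},{"fingers":0,"tx":0.06,"ty":-0.0063,"tz":-0.0051,"ax":0.002,"ay":-0.0017,"az":0.0013},{"fingers":0,"tx":0.08,"ty":-0.0063,"tz":-0.0051,"ax":0.002,"ay":-0.0017,"az":0.0013},{"fingers":0,"tx":0.089,"ty":-0.0063,"tz":-0.0051,"ax":0.002,"ay":-0.0017,"az":0.0013}]'

```text
time_s: 22.45
tcp_pos: [0.5033, -0.1278, 0.0582]
ee_rot: [[-0.003, -0.913, 0.409], [0.0, 0.409, 0.913], [-1.0, 0.003, -0.001]]
wrist_force: [-0.2, -0.2, 0.2]
gripper_width: 0.498
```

play_rows --commands '[{"fingers":0,"tx":0,"ty":0,"tz":0,"ax":0,"ay":0,"az":0},{"fingers":0,"tx":0,"ty":0,"tz":0,"ax":0,"ay":0,"az":0},{"fingers":0,"tx":0,"ty":0,"tz":0,"ax":0,"ay":0,"az":0}]'

```text
time_s: 22.7
tcp_pos: [0.5053, -0.1279, 0.061]
ee_rot: [[0.002, -0.913, 0.408], [-0.0, 0.408, 0.913], [-1.0, -0.002, 0.001]]
wrist_force: [0.6, -0.7, 1.0]
gripper_width: 0.495
```

Run:
```python
from h import *
s=st();row([.505,-.1265,.06],orient(0))
```

```text
t 22.7 tcp [ 0.5053 -0.1279  0.061 ] F [ 0.5791 -0.7284  0.9897] Fx,y,z stand 0.8252760150818628 -0.42991616876914207 0.9896609530044441 rel 0.14142848425144722 -0.2778158233292131 -0.04398918301819827 phi -0.12554251491080393 g 0.4947369473075046
t0.0013,0.0012,0.0015 a-0.0005,0.0002,0.0007 rows 0.041900761915184735 0.02290520467735873
```

play_rows --commands '[{"fingers":0,"tx":0.0015,"ty":0.001,"tz":0.0015,"ax":0,"ay":0,"az":0.0007},{"fingers":1,"tx":0.0015,"ty":0.001,"tz":0.0015,"ax":0,"ay":0,"az":0.0007},{"fingers":1,"tx":0.0015,"ty":0.001,"tz":0.0015,"ax":0,"ay":0,"az":0.0007},{"fingers":1,"tx":0.0015,"ty":0.001,"tz":0.0015,"ax":0,"ay":0,"az":0.0007},{"fingers":1,"tx":0.0015,"ty":0.001,"tz":0.0015,"ax":0,"ay":0,"az":0.0007}]'

```text
time_s: 23.12
tcp_pos: [0.5043, -0.1265, 0.0591]
ee_rot: [[-0.001, -0.913, 0.409], [0.001, 0.409, 0.913], [-1.0, 0.002, 0.0]]
wrist_force: [-0.4, -0.0, 0.5]
gripper_width: 0.281
```

play_rows --commands '[{"fingers":1,"tx":0,"ty":0,"tz":0,"ax":0,"ay":0,"az":0},{"fingers":1,"tx":0,"ty":0,"tz":0,"ax":0,"ay":0,"az":0},{"fingers":1,"tx":0,"ty":0,"tz":0,"ax":0,"ay":0,"az":0}]'

```text
time_s: 23.37
tcp_pos: [0.5044, -0.1265, 0.0591]
ee_rot: [[-0.002, -0.913, 0.409], [0.001, 0.409, 0.913], [-1.0, 0.002, -0.0]]
wrist_force: [0.3, 0.5, 1.7]
gripper_width: 0.218
```

Run:
```python
from h import *
s=st()
ps=viewer.capture("scene");pt=viewer.capture("top")
# dark mouth of the pocket near predicted centre
M=O+.066*ZH+.0335*YH;print("pred",M)
for c,p in(("s",ps),("t",pt)):
    u,v=proj(p,M);print(c,u,v,"plug",proj(p,s["tcp_pos"]))
    g=cv2.cvtColor(p["image"],cv2.COLOR_RGB2GRAY);iu,iv=int(round(u)),int(round(v))
    print(g[iv-10:iv+11,iu-11:iu+12])
```

```text
t 23.3667 tcp [ 0.5044 -0.1265  0.0591] F [0.2679 0.5032 1.6571] Fx,y,z stand 0.040074708609030424 0.5686937358740308 1.6570578671115517 rel 0.13997667641374537 -0.2769962687639394 -0.04589187632064506 phi 0.09645196097257114 g 0.2183709172521208
pred [0.5028 0.214  0.171 ]
s 412.79724633224754 220.8744351037636 plug [np.float64(276.70800747762405), np.float64(191.17180229421322)]
[[229 228 227 226 226 225 224 222 221 215 209 194 176 160 147 135 125 118
  115 111 112 109 104]
 [229 229 228 228 227 225 224 219 210 197 179 162 143 125 115 107 106 108
  108 106 107 107 105]
 [230 230 229 228 227 223 216 203 184 163 153 148 135 114  95  90  93 101
  106 106 107 105 105]
 [231 230 229 227 223 216 197 172 155 149 152 164 154 122  90  73  80  96
  105 106 108 107 107]
 [231 230 228 222 207 187 165 154 153 158 163 175 174 146 107  76  78  97
  104 108 108 108 108]
 [231 227 221 203 175 153 146 157 166 160 155 163 172 165 139 110  96 101
  106 108 109 108 109]
 [227 216 195 173 157 147 147 155 154 142 129 133 151 166 164 150 130 115
  109 109 108 110 104]
 [211 186 168 163 164 164 151 140 127
[... 2768 characters left out ...]
214 215 215 215 215]
 [ 98 110 135 143 116 117 128 119 124 151 175 188 194 197 200 208 213 214
  214 214 215 215 215]
 [100 125 139 124 123 166 182 154 129 117 124 151 175 188 196 208 213 213
  214 214 215 214 215]
 [101  90 105 103 142 177 189 188 185 156 132 117 123 163 199 210 212 213
  214 214 214 214 215]
 [127 102  88  98 154 179 184 187 189 189 186 154 128 166 201 210 212 212
  213 214 214 214 214]
 [146 134 116 116 156 176 181 183 185 188 189 186 168 188 207 209 211 211
  212 213 213 214 214]
 [147 148 146 147 161 171 175 178 181 183 185 184 186 199 206 208 209 210
  211 212 212 213 213]
 [147 148 149 148 156 164 168 173 175 178 179 169 187 202 205 206 207 209
  209 211 211 212 213]]
```

play_rows --commands '[{"fingers":1,"tx":-0.02,"ty":0,"tz":0,"ax":0,"ay":0,"az":0},{"fingers":1,"tx":-0.07,"ty":0,"tz":0,"ax":0,"ay":0,"az":0},{"fingers":1,"tx":-0.12,"ty":0,"tz":0,"ax":0,"ay":0,"az":0},{"fingers":1,"tx":-0.17,"ty":0,"tz":0,"ax":0,"ay":0,"az":0},{"fingers":1,"tx":-0.22,"ty":0,"tz":0,"ax":0,"ay":0,"az":0}]'

```text
time_s: 23.88
tcp_pos: [0.5036, -0.1266, 0.225]
ee_rot: [[-0.004, -0.913, 0.409], [0.001, 0.409, 0.913], [-1.0, 0.004, -0.0]]
wrist_force: [0.5, -0.1, -1.6]
gripper_width: 0.222
```

play_rows --commands '[{"fingers":1,"tx":-0.05,"ty":0,"tz":0,"ax":0,"ay":0,"az":0},{"fingers":1,"tx":-0.05,"ty":0,"tz":0,"ax":0,"ay":0,"az":0},{"fingers":1,"tx":-0.05,"ty":0,"tz":0,"ax":0,"ay":0,"az":0}]'

```text
time_s: 24.13
tcp_pos: [0.5052, -0.1265, 0.2633]
ee_rot: [[0.003, -0.913, 0.409], [0.002, 0.409, 0.913], [-1.0, -0.002, 0.003]]
wrist_force: [0.1, -0.5, -2.3]
gripper_width: 0.22
```

Run:
```python
from h import *
s=st()
M=O+.066*ZH+.0335*YH+.0007*YH+.0002*XH;M[2]=.255;row(M,orient(0))
```

```text
t 24.1333 tcp [ 0.5052 -0.1265  0.2633] F [ 0.0791 -0.4936 -2.3006] Fx,y,z stand 0.2730456314476958 -0.4187896416665322 -2.300641144075895 rel 0.1407069904042179 -0.2766560788287522 0.1582690891048884 phi -0.10815481794751765 g 0.22038614959786576
t0.0117,0.1883,0.4140 a-0.0007,0.0008,0.0006 rows 8.183120536164829 0.03121257559674342
```

play_rows --commands '[{"fingers":1,"tx":0,"ty":0.094,"tz":0.207,"ax":0,"ay":0,"az":0},{"fingers":1,"tx":0,"ty":0.094,"tz":0.207,"ax":0,"ay":0,"az":0},{"fingers":1,"tx":0,"ty":0.094,"tz":0.207,"ax":0,"ay":0,"az":0},{"fingers":1,"tx":0,"ty":0.094,"tz":0.207,"ax":0,"ay":0,"az":0},{"fingers":1,"tx":0,"ty":0.094,"tz":0.207,"ax":0,"ay":0,"az":0}]'

```text
time_s: 24.55
tcp_pos: [0.5026, 0.0486, 0.259]
ee_rot: [[-0.006, -0.915, 0.404], [0.001, 0.404, 0.915], [-1.0, 0.006, -0.001]]
wrist_force: [0.0, -1.0, -1.1]
gripper_width: 0.217
```

play_rows --commands '[{"fingers":1,"tx":0,"ty":0.045,"tz":0.1,"ax":0,"ay":0,"az":0},{"fingers":1,"tx":0,"ty":0.085,"tz":0.19,"ax":0,"ay":0,"az":0},{"fingers":1,"tx":0,"ty":0.094,"tz":0.207,"ax":0,"ay":0,"az":0},{"fingers":1,"tx":0,"ty":0.094,"tz":0.207,"ax":0,"ay":0,"az":0},{"fingers":1,"tx":0,"ty":0.094,"tz":0.207,"ax":0,"ay":0,"az":0}]'

```text
time_s: 24.97
tcp_pos: [0.502, 0.2192, 0.2587]
ee_rot: [[-0.005, -0.915, 0.404], [-0.0, 0.404, 0.915], [-1.0, 0.004, -0.002]]
wrist_force: [0.2, -0.8, -1.4]
gripper_width: 0.215
```

play_rows --commands '[{"fingers":1,"tx":0,"ty":0,"tz":0,"ax":0,"ay":0,"az":0},{"fingers":1,"tx":0,"ty":0,"tz":0,"ax":0,"ay":0,"az":0},{"fingers":1,"tx":0,"ty":0,"tz":0,"ax":0,"ay":0,"az":0}]'

```text
time_s: 25.22
tcp_pos: [0.5022, 0.213, 0.2604]
ee_rot: [[-0.004, -0.912, 0.41], [-0.001, 0.41, 0.912], [-1.0, 0.004, -0.003]]
wrist_force: [-0.6, 0.4, -1.3]
gripper_width: 0.219
```

Run:
```python
from h import *
s=st()
M=O+.066*ZH+.0335*YH+.0007*YH+.0002*XH;M[2]=.230;row(M,orient(0))
p=viewer.capture("scene");T=s["tcp_pos"];f=T-[0,0,.047]
u,v=map(int,proj(p,f));im=cv2.resize(p["image"][v-35:v+45,u-50:u+50,::-1],None,fx=6,fy=6,interpolation=2)
def L(a,b,c):
    q=np.int32((np.array([proj(p,a),proj(p,b)])-[u-50,v-35]+.5)*6);cv2.line(im,tuple(map(int,q[0])),tuple(map(int,q[1])),c,1)
L(f,f+[0,0,.05],(0,0,255))
m=O+.066*ZH+.0335*YH;c=[m+i*.0115*YH+j*.0115*XH for i,j in((1,1),(1,-1),(-1,-1),(-1,1))]
for i in range(4):L(c[i],c[(i+1)%4],(0,255,0))
cv2.imwrite("pics/s8.png",im)
```

```text
t 25.2167 tcp [0.5022 0.213  0.2604] F [-0.5863  0.3981 -1.3266] Fx,y,z stand -0.6975568247552731 0.12521214052366633 -1.3265869233160306 rel -6.52683286158362e-05 0.032302500536880926 0.15536448091939847 phi 0.20796921968055834 g 0.21926942761624196
t0.0405,-0.0005,0.0026 a-0.0011,-0.0009,-0.0012 rows 0.7296131336780526 0.04489863063936291
```

View pics/s8.png

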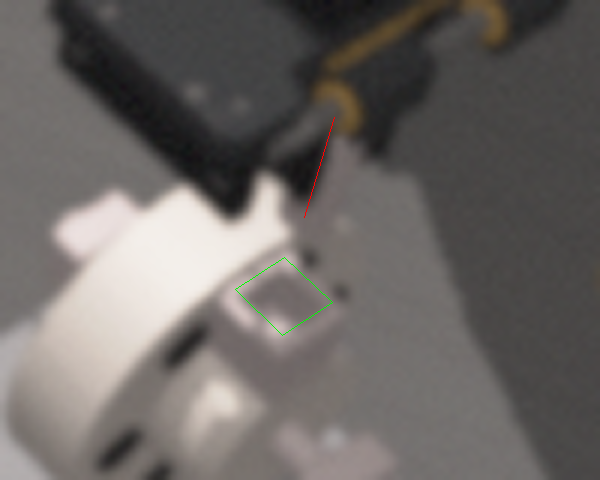

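play_rows --commands '[{"fingers":1,"tx":0.015,"ty":-0.0005,"tz":0.0026,"ax":-0.001,"ay":-0.001,"az":-0.001},{"fingers":1,"tx":0.03,"ty":-0.0005,"tz":0.0026,"ax":-0.001,"ay":-0.001,"az":-0.001},{"fingers":1,"tx":0.04,"ty":-0.0005,"tz":0.0026,"ax":-0.001,"ay":-0.001,"az":-0.001},{"fingers":1,"tx":0.047,"ty":-0.0005,"tz":0.0026,"ax":-0.001,"ay":-0.001,"az":-0.001},{"fingers":1,"tx":0.047,"ty":-0.0005,"tz":0.0026,"ax":-0.001,"ay":-0.001,"az":-0.001}]'

```text
time_s: 25.68
tcp_pos: [0.5033, 0.2148, 0.2252]
ee_rot: [[0.0, -0.913, 0.407], [0.001, 0.407, 0.913], [-1.0, 0.0, 0.001]]
wrist_force: [-0.4, -0.3, -0.6]
gripper_width: 0.214
```

play_rows --commands '[{"fingers":1,"tx":0,"ty":0,"tz":0,"ax":0,"ay":0,"az":0},{"fingers":1,"tx":0,"ty":0,"tz":0,"ax":0,"ay":0,"az":0},{"fingers":1,"tx":0,"ty":0,"tz":0,"ax":0,"ay":0,"az":0}]'

```text
time_s: 25.93
tcp_pos: [0.5042, 0.2161, 0.2271]
ee_rot: [[0.003, -0.914, 0.406], [0.003, 0.406, 0.914], [-1.0, -0.002, 0.004]]
wrist_force: [1.3, 0.2, -0.8]
gripper_width: 0.223
```

Run:
```python
from h import *
s=st()
M=O+.066*ZH+.0335*YH+.0007*YH+.0002*XH;M[2]=.217;row(M,orient(0))
```

```text
t 25.9333 tcp [0.5042 0.2161 0.2271] F [ 1.299   0.1808 -0.8213] Fx,y,z stand 1.1131480855600844 0.6935294182703005 -0.8212522130390953 rel 0.0004691832677167773 0.035937567879680214 0.12207976643780767 phi -0.104949402902923 g 0.22290345560004943
t0.0134,0.0004,-0.0024 a0.0003,0.0013,0.0006 rows 0.24537108062751858 0.03719043994807868
```

play_rows --commands '[{"fingers":1,"tx":0,"ty":0.0002,"tz":-0.0018,"ax":0,"ay":0.001,"az":0.0005},{"fingers":1,"tx":0.004,"ty":0.0004,"tz":-0.0018,"ax":0,"ay":0.001,"az":0.0005},{"fingers":1,"tx":0.009,"ty":0.0004,"tz":-0.0018,"ax":0,"ay":0.001,"az":0.0005},{"fingers":1,"tx":0.0135,"ty":0.0004,"tz":-0.0018,"ax":0,"ay":0.001,"az":0.0005},{"fingers":1,"tx":0.0135,"ty":0.0004,"tz":-0.0018,"ax":0,"ay":0.001,"az":0.0005}]'

```text
time_s: 26.35
tcp_pos: [0.5029, 0.2147, 0.2153]
ee_rot: [[-0.001, -0.914, 0.406], [-0.001, 0.406, 0.914], [-1.0, 0.001, -0.001]]
wrist_force: [1.3, -0.2, -1.7]
gripper_width: 0.218
```

play_rows --commands '[{"fingers":1,"tx":0.0005,"ty":0,"tz":0,"ax":0,"ay":0,"az":0},{"fingers":1,"tx":0.0005,"ty":0,"tz":0,"ax":0,"ay":0,"az":0},{"fingers":1,"tx":0.0005,"ty":0,"tz":0,"ax":0,"ay":0,"az":0}]'

```text
time_s: 26.6
tcp_pos: [0.503, 0.2149, 0.2159]
ee_rot: [[-0.001, -0.914, 0.406], [-0.0, 0.406, 0.914], [-1.0, 0.001, -0.0]]
wrist_force: [-0.5, -0.4, -1.3]
gripper_width: 0.218
```

Run:
```python
from h import *
s=st()
M=O+.066*ZH+.0335*YH+.0007*YH+.0002*XH;M[2]=.217;row(M,orient(0))
```

```text
t 26.6 tcp [0.503  0.2149 0.2159] F [-0.4847 -0.4174 -1.323 ] Fx,y,z stand -0.27299160375973497 -0.5784932442343058 -1.3230121091752942 rel -0.00011544125473647408 0.03435355137033617 0.1108585566075372 phi 0.033179444573209226 g 0.2184029267240455
t-0.0015,-0.0004,-0.0002 a0.0003,-0.0001,-0.0002 rows 0.028636489870018194 0.00967988601950003
```

play_rows --commands '[{"fingers":1,"tx":0.0013,"ty":0,"tz":0,"ax":0,"ay":0,"az":0},{"fingers":1,"tx":0.0026,"ty":0,"tz":0,"ax":0,"ay":0,"az":0},{"fingers":1,"tx":0.0039,"ty":0,"tz":0,"ax":0,"ay":0,"az":0},{"fingers":1,"tx":0.0039,"ty":0,"tz":0,"ax":0,"ay":0,"az":0}]'

```text
time_s: 26.93
tcp_pos: [0.5031, 0.2149, 0.2129]
ee_rot: [[-0.0, -0.914, 0.406], [0.0, 0.406, 0.914], [-1.0, 0.0, 0.0]]
wrist_force: [0.7, -0.3, -1.5]
gripper_width: 0.216
```

play_rows --commands '[{"fingers":1,"tx":0.0014,"ty":0,"tz":0,"ax":0,"ay":0,"az":0},{"fingers":1,"tx":0.0028,"ty":0,"tz":0,"ax":0,"ay":0,"az":0},{"fingers":1,"tx":0.0042,"ty":0,"tz":0,"ax":0,"ay":0,"az":0},{"fingers":1,"tx":0.0056,"ty":0,"tz":0,"ax":0,"ay":0,"az":0},{"fingers":1,"tx":0.0056,"ty":0,"tz":0,"ax":0,"ay":0,"az":0}]'

```text
time_s: 27.35
tcp_pos: [0.5031, 0.2149, 0.2086]
ee_rot: [[-0.0, -0.914, 0.406], [0.0, 0.406, 0.914], [-1.0, 0.0, -0.0]]
wrist_force: [1.9, -0.0, -1.3]
gripper_width: 0.215
```

```bash
python3 -c "
from h import *
st()"
```

```text
t 27.35 tcp [0.5031 0.2149 0.2086] F [ 1.9113 -0.0226 -1.3252] Fx,y,z stand 1.7552405558391873 0.7567004857512476 -1.3251509612739496 rel -2.372241420206013e-05 0.03437943010057492 0.10357240708980002 phi 0.023412369633272943 g 0.21507453045674219
```

play_rows --commands '[{"fingers":1,"tx":0.0014,"ty":0,"tz":0,"ax":0,"ay":0,"az":0},{"fingers":1,"tx":0.0028,"ty":0,"tz":0,"ax":0,"ay":0,"az":0},{"fingers":1,"tx":0.0042,"ty":0,"tz":0,"ax":0,"ay":0,"az":0},{"fingers":1,"tx":0.0056,"ty":0,"tz":0,"ax":0,"ay":0,"az":0},{"fingers":1,"tx":0.0056,"ty":0,"tz":0,"ax":0,"ay":0,"az":0}]'

```text
time_s: 27.77
tcp_pos: [0.5029, 0.2149, 0.2043]
ee_rot: [[-0.001, -0.914, 0.406], [-0.0, 0.406, 0.914], [-1.0, 0.001, -0.0]]
wrist_force: [0.6, -0.3, -0.7]
gripper_width: 0.221
```

```bash
python3 -c "
from h import *
st()"
```

```text
t 27.7667 tcp [0.5029 0.2149 0.2043] F [ 0.637  -0.3358 -0.6946] Fx,y,z stand 0.7185469915719849 -0.047662954429832816 -0.6946159203923779 rel -0.00017329156436463565 0.03430676343991782 0.0992671078440948 phi 0.041536318523679186 g 0.22083420687067135
```

play_rows --commands '[{"fingers":1,"tx":0.0014,"ty":0,"tz":0,"ax":0,"ay":0,"az":0},{"fingers":1,"tx":0.0028,"ty":0,"tz":0,"ax":0,"ay":0,"az":0},{"fingers":1,"tx":0.0042,"ty":0,"tz":0,"ax":0,"ay":0,"az":0},{"fingers":1,"tx":0.0056,"ty":0,"tz":0,"ax":0,"ay":0,"az":0},{"fingers":1,"tx":0.0056,"ty":0,"tz":0,"ax":0,"ay":0,"az":0}]'

```text
time_s: 28.18
tcp_pos: [0.503, 0.2149, 0.2001]
ee_rot: [[-0.001, -0.914, 0.406], [-0.0, 0.406, 0.914], [-1.0, 0.001, -0.0]]
wrist_force: [0.7, -1.0, -0.4]
gripper_width: 0.22
```

play_rows --commands '[{"fingers":1,"tx":0.0014,"ty":0,"tz":0,"ax":0,"ay":0,"az":0},{"fingers":1,"tx":0.0028,"ty":0,"tz":0,"ax":0,"ay":0,"az":0},{"fingers":1,"tx":0.0042,"ty":0,"tz":0,"ax":0,"ay":0,"az":0},{"fingers":1,"tx":0.0056,"ty":0,"tz":0,"ax":0,"ay":0,"az":0},{"fingers":1,"tx":0.0056,"ty":0,"tz":0,"ax":0,"ay":0,"az":0}]'

```text
time_s: 28.6
tcp_pos: [0.503, 0.2149, 0.1959]
ee_rot: [[-0.001, -0.914, 0.406], [-0.0, 0.406, 0.914], [-1.0, 0.001, -0.0]]
wrist_force: [1.0, 0.2, -0.2]
gripper_width: 0.216
```

```bash
python3 -c "
from h import *
st()"
```

```text
t 28.6 tcp [0.503  0.2149 0.1959] F [ 1.0127  0.1565 -0.1936] Fx,y,z stand 0.861474896039101 0.5548898113986129 -0.19362747037338646 rel -0.00016428582003060084 0.034317111370194324 0.09091288289212625 phi 0.038854605835751184 g 0.21644144905999296
```

play_rows --commands '[{"fingers":1,"tx":0.001,"ty":0,"tz":0,"ax":0,"ay":0,"az":0},{"fingers":1,"tx":0.002,"ty":0,"tz":0,"ax":0,"ay":0,"az":0},{"fingers":1,"tx":0.0033,"ty":0,"tz":0,"ax":0,"ay":0,"az":0},{"fingers":1,"tx":0.0033,"ty":0,"tz":0,"ax":0,"ay":0,"az":0}]'

```text
time_s: 28.93
tcp_pos: [0.503, 0.2149, 0.1936]
ee_rot: [[-0.001, -0.914, 0.406], [0.0, 0.406, 0.914], [-1.0, 0.001, -0.0]]
wrist_force: [0.5, 0.3, -1.8]
gripper_width: 0.218
```

play_rows --commands '[{"fingers":1,"tx":0.0007,"ty":0,"tz":0,"ax":0,"ay":0,"az":0},{"fingers":1,"tx":0.0015,"ty":0,"tz":0,"ax":0,"ay":0,"az":0},{"fingers":1,"tx":0.0015,"ty":0,"tz":0,"ax":0,"ay":0,"az":0}]'

```text
time_s: 29.18
tcp_pos: [0.5031, 0.2149, 0.193]
ee_rot: [[-0.0, -0.914, 0.406], [0.0, 0.406, 0.914], [-1.0, 0.0, 0.0]]
wrist_force: [0.8, 0.3, 2.1]
gripper_width: 0.221
```

play_rows --commands '[{"fingers":0.3,"tx":-0.0003,"ty":0,"tz":0,"ax":0,"ay":0,"az":0},{"fingers":0.3,"tx":-0.0003,"ty":0,"tz":0,"ax":0,"ay":0,"az":0},{"fingers":0.1,"tx":-0.0003,"ty":0,"tz":0,"ax":0,"ay":0,"az":0},{"fingers":0.1,"tx":-0.0003,"ty":0,"tz":0,"ax":0,"ay":0,"az":0},{"fingers":0.1,"tx":-0.0003,"ty":0,"tz":0,"ax":0,"ay":0,"az":0}]'

```text
time_s: 29.6
tcp_pos: [0.5029, 0.2149, 0.1926]
ee_rot: [[-0.001, -0.914, 0.406], [-0.0, 0.406, 0.914], [-1.0, 0.001, -0.0]]
wrist_force: [0.3, 0.1, 0.2]
gripper_width: 0.431
```

play_rows --commands '[{"fingers":0.1,"tx":-0.005,"ty":0,"tz":0,"ax":0,"ay":0,"az":0},{"fingers":0.1,"tx":-0.02,"ty":0,"tz":0,"ax":0,"ay":0,"az":0},{"fingers":0.1,"tx":-0.05,"ty":0,"tz":0,"ax":0,"ay":0,"az":0},{"fingers":0.1,"tx":-0.09,"ty":0,"tz":0,"ax":0,"ay":0,"az":0},{"fingers":0.1,"tx":-0.13,"ty":0,"tz":0,"ax":0,"ay":0,"az":0}]'

```text
time_s: 30.02
tcp_pos: [0.5027, 0.2146, 0.2911]
ee_rot: [[-0.002, -0.914, 0.406], [-0.001, 0.406, 0.914], [-1.0, 0.001, -0.002]]
wrist_force: [0.9, 0.4, -0.4]
gripper_width: 0.452
```

play_rows --commands '[{"fingers":0.1,"tx":-0.02,"ty":-0.05,"tz":-0.05,"ax":0,"ay":0,"az":0},{"fingers":0.1,"tx":-0.02,"ty":-0.05,"tz":-0.1,"ax":0,"ay":0,"az":0},{"fingers":0.1,"tx":-0.02,"ty":-0.05,"tz":-0.15,"ax":0,"ay":0,"az":0},{"fingers":0.1,"tx":-0.02,"ty":-0.05,"tz":-0.2,"ax":0,"ay":0,"az":0},{"fingers":0.1,"tx":-0.02,"ty":-0.05,"tz":-0.25,"ax":0,"ay":0,"az":0}]'

```text
time_s: 30.43
tcp_pos: [0.4602, 0.0266, 0.3057]
ee_rot: [[-0.0, -0.914, 0.406], [0.0, 0.406, 0.914], [-1.0, 0.0, 0.0]]
wrist_force: [1.1, 0.1, -0.6]
gripper_width: 0.452
```

Run:
```python
from h import *
s=st()
p=viewer.capture("scene");m=O+.066*ZH+.0335*YH
u,v=map(int,proj(p,m));im=cv2.resize(p["image"][v-40:v+50,u-60:u+60,::-1],None,fx=5,fy=5,interpolation=2)
a,b=[tuple(map(int,(np.array(proj(p,m+[0,0,z]))-[u-60,v-40]+.5)*5)) for z in(0,.025)];cv2.line(im,a,b,(0,0,255),1)
cv2.imwrite("pics/s9.png",im)
```

```text
t 30.4333 tcp [0.4602 0.0266 0.3057] F [ 1.096   0.1044 -0.6206] Fx,y,z stand 0.9587874587798166 0.5411565172736037 -0.620596895128556 rel 0.03734677548784435 -0.15505279653662254 0.2006589405725192 phi 0.008445704661414184 g 0.4521941759454542
```

View pics/s9.png

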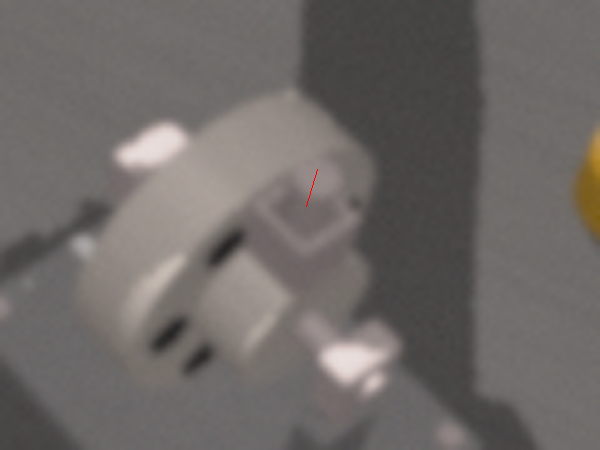

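play_rows --commands '[{"fingers":0.1,"tx":0,"ty":0,"tz":-0.08,"ax":0,"ay":0,"az":0},{"fingers":0.1,"tx":0,"ty":0,"tz":-0.12,"ax":0,"ay":0,"az":0},{"fingers":0.1,"tx":0,"ty":0,"tz":-0.16,"ax":0,"ay":0,"az":0},{"fingers":0.1,"tx":0,"ty":0,"tz":-0.16,"ax":0,"ay":0,"az":0},{"fingers":0.1,"tx":0,"ty":0,"tz":-0.16,"ax":0,"ay":0,"az":0}]'

```text
time_s: 30.9
tcp_pos: [0.4118, -0.0827, 0.3059]
ee_rot: [[0.001, -0.913, 0.409], [0.0, 0.409, 0.913], [-1.0, -0.001, 0.001]]
wrist_force: [-0.4, 0.5, -0.2]
gripper_width: 0.454
```

Run:
```python
from h import *
s=st();m=O+.066*ZH+.0335*YH;P=[]
for c in("scene","top"):
    p=viewer.capture(c);o=spotter.find_in("weight",p)
    print([(np.round(x["uv"],1),x["score"]) for x in o],proj(p,m+[0,0,.0125]))
    u,v=map(int,proj(p,m+[0,0,.02]));k=p["image"][v-25:v+25,u-25:u+25,::-1].astype(float)
    k=np.clip((k-60)*1.6,0,255).astype(np.uint8);P.append(cv2.resize(k,(400,400),interpolation=2))
cv2.imwrite("pics/fin.png",np.hstack(P))
```

```text
t 30.9 tcp [ 0.4118 -0.0827  0.3059] F [-0.3873  0.4644 -0.2372] Fx,y,z stand -0.5427602769550512 0.2667259011957535 -0.23715135599159382 rel 0.03763754894232278 -0.27459434507128766 0.20089996910870228 phi -0.03470553890027272 g 0.4544196648891289
[(array([413.1, 219.9]), 0.64)] [np.float64(413.9096922317523), np.float64(217.20753824767414)]
[(array([251.8, 190.8]), 0.47)] [np.float64(252.68161967339677), np.float64(190.6626233489785)]
```

View pics/fin.png

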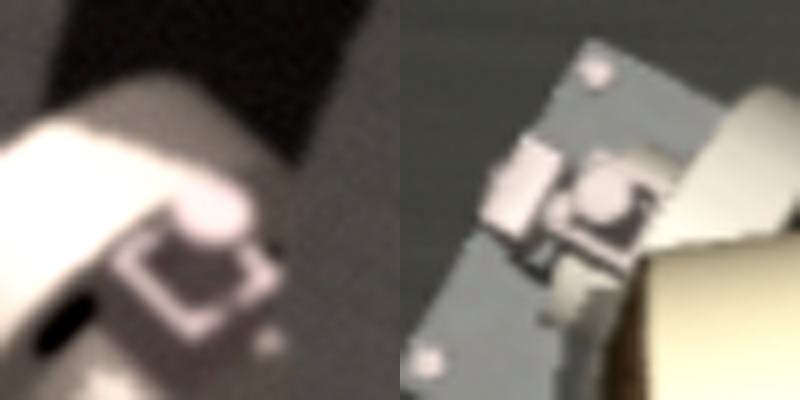

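The plug stands upright in the pocket, with its round top visible above the square mouth in both views: at about (213,205) in the left crop and (605,195) in the right. The pocket faces up, so I'm handing in.

```bash
python3 -c "
from h import *
print(job.finish_job())"
```

```text
the job is handed in; nothing more can be done
None
```

I turned the rotor about 180° in three fingertip strokes, put the tall slim plug in the pocket, let go and moved the arm clear. I handed the job in at about 31 s of the 72 s allowed. The hand-in gives no verdict.

**Rotor:** The highest force I read while pressing on the rim was about 7 N, against the 15 N limit. Forces were read only at the end of each move call, so a brief higher peak could have gone unseen. Afterwards the pocket matched the drawn outline for straight up, to within a few degrees by eye.

**Plug:** It went down freely and met the pocket floor at a TCP height of 0.193 m, the depth I had worked out for fully home. The contact force there was about 3.5 N, well under 20 N.

**Last checks:** Both camera views showed the plug upright in the pocket, the pocket on top and the gripper well clear. The detector found the plug within about 3 px of where it should be.

**What went less well:**
- **Axle position:** the camera estimate differed from the arm's force readings by about 2.8 mm. I used the force-based value, which the fit bore out.
- **First stroke:** the last 10° ran short because the arm strayed about 10 mm sideways and lost pressure. Later strokes made up the angle.
- **Not checked:** I did not re-measure the bystander objects at the end, though I felt no contact with any of them.

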